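# Take the washed stack apart and set each thing on its own place

## Task

Take the stack on the marble shelf apart and set each piece down in the middle of its own place: the pestle standing on its thick end on the square tile, the small white bowl on the round cork mat, the skewer holder in the metal saucer, and the lunch box on the acacia board, lengthwise along it. Keep every piece upright all the way, and leave the little salt jar and the spice tin where they are.

Things in the scene. Friction and masses are not known exactly. Their poses are not given: they have to be found in the camera images.
- lunchbox: closed pink plastic lunch box, a rigid block 170 long (own x) x 62 wide (own y) x 50 high, with a small white latch at its +x end that sticks out 6 mm; base of the stack, stands on the marble. Origin: centre of the underside (latch not counted). Up to 0.45 kg. The bowl stands on one half of its top and the skewer holder on the other; either may be at the latch end
- bowl: small white ceramic bowl, 62 outside diameter at the rim, 44 high, walls 4; outside upright from 18 above the foot to the rim, tapering to 50 diameter at the foot; inner floor 6 above the foot. Starts on the lunch box, about 47 mm from its centre. Origin: centre of the underside, z up
- pestle: white ceramic pestle, 112 high, stands upright on its flat thick end (32 diameter up to 26 above the foot, foot face 30), neck 20 diameter at 50 above the foot, swelling slowly to 26 at 100 above the foot. Starts standing inside the bowl. Origin: centre of the foot, z up along it
- holder: empty stainless skewer holder, a plain upright open cup of 46 outside diameter, 75 high, wall 3. Starts on the lunch box, about 49 mm from its centre. Origin: centre of the underside, z up
- board: thin acacia board lying fixed on the marble, 220 long (own x) x 110 wide x 8 thick, with a 50 mm tongue at its +x end. Origin: centre of the underside of the rectangle without the tongue
- mat: round cork mat, 100 diameter, 5 thick, fixed on the marble. Origin: centre of the underside
- tile: square terracotta tile, 90 x 90, 8 thick, fixed on the marble. Origin: centre of the underside
- saucer: shallow round aluminium saucer, 100 outside diameter, rim 12 high, inner floor 5 above its underside and about 84 across, fixed on the marble. Origin: centre of the underside
- saltjar: small glass salt jar with aluminium cap, 40 diameter, 45 high, loose on the marble; to be left alone. Origin: centre of the underside
- tin: small plain steel spice tin, 40 diameter, 40 high, loose on the marble; to be left alone. Origin: centre of the underside

How it is judged:
By the outcome, as a careful person would: the job done as asked, in the order asked, and still so for the second after the job is handed in, with the robot touching nothing.
It also fails if it takes over 128 s, if anything falls off the work surface, if the arm or the gripper's body presses on something with over 40 N, if the wrist force passes 120 N, or if a joint passes its speed limit or range.

## Robot

A 6-joint arm with a two-finger parallel gripper is mounted at the origin on the work surface. World frame = base frame: x ahead of the robot, y to its left, z up, the work surface at z = 0. Lengths are in m, angles in rad, forces in N, time in s.
With the tool pointing down it reaches from about 0.35 to 0.975 m from the base axis. Payload 4.9 kg.
Tool frame: the origin (TCP) lies on the mounting face of the last link; the fingertips stand 173 mm ahead of it and the grasp point (between the pads) lies 155 mm ahead of it; z points along the fingers, y is the direction in which the jaws open and shut (so a half turn about z gives the same grasp; the last joint's range is limited). The gripper opens to 85 mm and grips with 20 to 120 N. Pads are 22 mm wide; open, the fingers measure 114 mm over their backs; the gripper's body (76 mm by 85 mm) begins 54 mm behind the grasp point. The pads swing forward as they close: fully open they stand 13 mm farther back than shut.
Start: joints at [-1.416, 0.053, 1.613, -0, 1.476, -0.119], TCP at [0.169, -0.602, 0.405] pointing down, gripper open.
Joint ranges: [-3.01, 3.01], [-1.01, 2.22], [0.06, 2.58], [-1.02, 4.17], [0.09, 2.62], [-3.14, 3.14]. Speed limits (rad/s): [2.57, 2.57, 3.14, 3.14, 3.14, 3.14].

## Interface

Orientations are given as a unit quaternion [w, x, y, z].
In Python, from plant import manip gives the robot as it stands.
- The arm moves only by the tool play_rows, never from a script. Its argument "increments" is a list of rows, each an object with "offset": the shift along the tool's x, y, z in mm, a list of three; "twist": the turn about the tool's z in rad; "grip": the opening, from 0 (shut) to 1 (fully open). In form: [{"offset": [dx, dy, dz], "twist": twist, "grip": grip}, ...]. A call has 1 to 5 rows; each row is the pose to reach, as a shift and turn from the pose commanded when the call began, along the tool's axes at that moment; what a row does not reach only later rows make up. A row lasts 1/12 s, in which the tool goes at most 41.7 mm and 7.16 degrees, less where a joint would pass 70% of its speed; a pose out of reach is approached as far as the arm can. A call with a gripper value outside its range is refused whole. The fingers move at their own pace and stop on an object; the grip force is fixed at half the most. Time passes only in rows, so rows that repeat a pose let the fingers close. It gives the time, the measured TCP pose, the force and the opening at its end, in the units of the state.
- manip.state(): the state, without advancing time (a new reading comes with each control period).
- manip.grab_frame(name): name is "scene" or "top" or "wrist"; returns the picture (400x640x3 uint8, blue, green, red); there is no depth.
- manip.get_calibration(name): a dict with "fx", "fy", "cx", "cy" (pixels), "T" (4x4, takes a point from camera to world coordinates). Camera axes: x right, y down, z forward; pixel columns grow to the right and rows downward; lengths in m; the calibration is good to about 2 mm. A picture is of the moment at which its call begins: read the wrist's pose just before it. get_calibration takes no time and is no camera call; for the wrist camera it gives the pose at the moment of the call.
- manip.job_done(): hands the job in, once; it reports no verdict.
Trained networks look in the newest picture that a camera, given by its name, has taken for a name from the list of things; names that differ only in an ending like _2 or _b are one class to them, and where a whole thing is asked for, a point or a joint stands for the part that bears it (a point fixed in the world has none). Each returns a list of dicts, best first, with "p" (0 to 1); they miss things now and then, are a little off and sometimes report something else, mostly with a low value. They report only what shows in the picture. A call takes as long as a camera call.
- manip.boxes_of(query, camera): "xyz" ([x, y, z] in m, in the coordinates of the camera as it stood for that picture, good to about 4 mm: the middle of the surface that is visible of it).
- manip.tip_of(query, camera): "xyz" ([x, y, z] in m, in the coordinates of the camera as it stood for that picture, good to about 4 mm: a listed point, or the origin of a listed thing).
The state is a dict: "time": time; "joint_pos": joint angles; "joint_vel": joint speeds; "joint_efforts": joint torques, N m; "tool_pos": TCP position; "tool_rot": TCP orientation; "contact_force": force on the tool from outside, world axes, zero at the start; "ft_torque": the same for the moment, N m; "gripper_width": opening from 0.0 (shut) to 1.0 (fully open).
Only numpy, scipy, OpenCV 4.12 (cv2) and the standard library are available. Lean on these libraries where they do the work, as an engineer would, in place of code of your own. Each camera call takes 0.05 s, during which the arm holds its last target. There are 200 camera calls.

## Working session

There is one attempt and no reset: what is moved stays moved. The work goes in short steps, Python scripts to look and compute and a tool call to move; the robot and the scene stay as the last step left them, time stands still between calls to the robot, and variables do not carry over. Pictures are saved under pics/ and viewed, about 12 in all and at most 16, crops included, and the job is handed in when it is done.

Besides the shell and the picture viewer there is one more tool, called after "Call:" as a command line: name --argument value ..., lists and objects as JSON in quotes. play_rows: Moves the arm, as the interface text tells. Its arguments: {"type":"object","properties":{"increments":{"type":"array"}},"required":["increments"]}

```bash
ls; mkdir -p pics; cat > h.py <<'E'
import numpy as np, cv2
from plant import manip
def det(name,cam,f='tip_of',T=None):
    T=np.array(manip.get_calibration(cam)['T']) if T is None else T
    r=getattr(manip,f)(name,cam)
    return [((T@np.r_[d['xyz'],1])[:3].round(4).tolist(),round(d['p'],2)) for d in r[:3]]
def st():
    s=manip.state(); print({k:np.round(s[k],4).tolist() for k in('time','tool_pos','tool_rot','joint_pos','contact_force','gripper_width')})
E
python3 - <<'E'
from h import *
st()
for c in('top','scene'):
    im=manip.grab_frame(c); cv2.imwrite(f'pics/{c}0.png',im)
    k=manip.get_calibration(c); print(c,k['fx'],k['cx'],k['cy'],np.round(k['T'],3).tolist())
    for n in 'lunchbox bowl pestle holder board mat tile saucer saltjar tin'.split(): print(n,det(n,c))
E
```

```text
pics
{'time': 0.0, 'tool_pos': [0.1689, -0.6014, 0.4034], 'tool_rot': [-0.0011, 0.9906, 0.1365, -0.0], 'joint_pos': [-1.416, 0.0534, 1.6143, -0.0, 1.476, -0.1191], 'contact_force': [-0.2798, 0.0538, 0.7473], 'gripper_width': 0.9968}
top 442.05086267973144 315.47909617378116 198.14911352041386 [[0.009, -0.999, 0.045, 0.5], [-1.0, -0.008, 0.011, -0.001], [-0.01, -0.045, -0.999, 1.176], [0.0, 0.0, 0.0, 1.0]]
lunchbox [([0.5541, -0.3174, -0.0011], 0.71)]
bowl [([0.5089, -0.3036, 0.0501], 0.53)]
pestle [([0.5074, -0.3038, 0.0576], 0.61), ([0.5482, 0.0024, 0.0011], 0.26), ([0.4603, 0.1623, 0.0007], 0.25)]
holder [([0.6004, -0.3251, 0.054], 0.57)]
board [([0.4902, 0.3015, -0.0024], 0.92), ([0.6432, -0.1259, 0.0026], 0.21)]
mat [([0.4534, 0.0466, -0.0015], 0.55)]
tile [([0.6542, 0.1152, 0.0008], 0.9), ([0.4916, 0.3052, -0.001], 0.35)]
saucer [([0.6442, -0.1253, 0.0026], 0.8), ([0.5467, 0.0006, 0.0007], 0.33)]
saltjar [([0.5557, -0.3141, -0.0006], 0.18)]
tin []
scene 415.5086451019829 315.91904723292214 202.05752486742654 [[0.868, 0.4, -0.293, 0.84], [0.496, -0.683, 0.536, -0.497], [0.014, -0.611, -0.792, 0.787], [0.0, 0.0, 0.0, 1.0]]
lunchbox [([0.5547, -0.319, 0.0002], 0.96)]
bowl [([0.5043, -0.3035, 0.0443], 0.84)]
pestle [([0.5066, -0.3016, 0.0531], 0.72)]
holder [([0.6001, -0.3218, 0.0501], 0.6)]
board [([0.4891, 0.306, -0.0055], 0.56)]
mat [([0.4532, 0.0449, -0.0024], 0.6)]
tile [([0.6583, 0.1127, 0.0025], 0.64)]
saucer [([0.6396, -0.1238, -0.0012], 0.79)]
saltjar [([0.5521, 0.0056, 0.0026], 0.67)]
tin [([0.4654, 0.154, -0.0007], 0.68)]
```

View pics/top0.png

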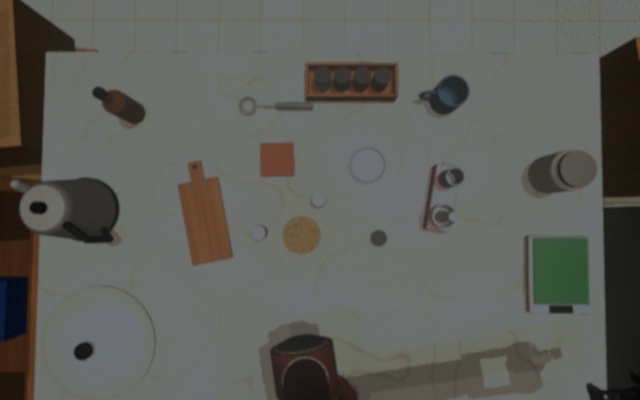

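View pics/scene0.png

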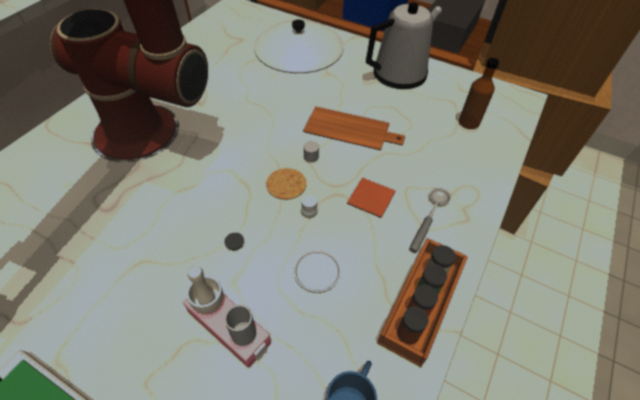

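The top view shows the tile at (277,159), saucer (367,165), mat (301,235) and board (206,222) with its tongue up. The salt jar is at (318,200) and the tin at (259,232). In the scene view, the stack has the bowl and pestle at (205,290), the holder at (240,325) and the latch at the holder end. I'll move above the pestle next.

```bash
cat >> h.py <<'E'
def go(x,y,z,yaw):
    "increment (tool mm, twist) from the measured pose to a TCP target, tool down"
    from scipy.spatial.transform import Rotation as R
    s=manip.state(); w,a,b,c=s['tool_rot']; M=R.from_quat([a,b,c,w]).as_matrix()
    d=M.T@(np.array([x,y,z])-s['tool_pos'])*1000
    cur=np.arctan2(M[1,0],M[0,0]); t=-(yaw-cur); t=(t+np.pi)%(2*np.pi)-np.pi
    print('offset',d.round(1).tolist(),'twist',round(t,3),'yaw',round(cur,3),'tilt z',M[:,2].round(3).tolist())
E
python3 -c "
from h import *
go(.505,-.303,.40,-.21)
k=manip.get_calibration('wrist');print(np.round(k['T'],3).tolist(),k['fx'])"
```

```text
offset [404.3, -196.7, 4.7] twist 0.484 yaw 0.274 tilt z [0.0, 0.0, -1.0]
[[0.271, -0.925, -0.267, 0.236], [-0.963, -0.26, -0.075, -0.582], [-0.0, 0.278, -0.961, 0.373], [0.0, 0.0, 0.0, 1.0]] 305.19882563532195
```

Call:
play_rows --increments '[{"offset": [37, -18, 0], "twist": 0, "grip": 1}, {"offset": [74, -36, 0], "twist": 0, "grip": 1}, {"offset": [111, -54, 0], "twist": 0, "grip": 1}, {"offset": [148, -72, 0], "twist": 0, "grip": 1}, {"offset": [185, -90, 0], "twist": 0, "grip": 1}]'

```text
time: 1.52
tool_pos: [0.3238, -0.4636, 0.4049]
tool_rot: [0.0, 0.991, 0.136, 0.0]
contact_force: [0.5, -1.6, -0.5]
gripper_width: 1.0
```

Call:
play_rows --increments '[{"offset": [37, -18, 0], "twist": 0, "grip": 1}, {"offset": [74, -36, 0], "twist": 0, "grip": 1}, {"offset": [111, -54, 0], "twist": 0, "grip": 1}, {"offset": [148, -72, 0], "twist": 0, "grip": 1}, {"offset": [185, -90, 0], "twist": 0, "grip": 1}]'

```text
time: 1.93
tool_pos: [0.4778, -0.3267, 0.405]
tool_rot: [0.0, 0.991, 0.136, 0.0]
contact_force: [0.1, -0.3, -0.3]
gripper_width: 1.001
```

Call:
play_rows --increments '[{"offset": [34, -17, -20], "twist": 0.12, "grip": 1}, {"offset": [34, -17, -20], "twist": 0.24, "grip": 1}, {"offset": [34, -17, -20], "twist": 0.36, "grip": 1}, {"offset": [34, -17, -20], "twist": 0.48, "grip": 1}, {"offset": [34, -17, -20], "twist": 0.484, "grip": 1}]'

```text
time: 2.35
tool_pos: [0.505, -0.3024, 0.4249]
tool_rot: [0.0, 0.994, -0.105, 0.0]
contact_force: [-0.5, 0.1, -0.7]
gripper_width: 1.001
```

```bash
python3 - <<'E'
from h import *
st()
T=np.array(manip.get_calibration('wrist')['T'])
im=manip.grab_frame('wrist'); cv2.imwrite('pics/w1.png',im)
for n in 'lunchbox bowl pestle holder'.split(): print(n,det(n,'wrist',T=T))
go(.507,-.303,.30,-.21)
E
```

```text
{'time': 2.35, 'tool_pos': [0.505, -0.3024, 0.4249], 'tool_rot': [0.0001, 0.9944, -0.1055, 0.0001], 'joint_pos': [-0.666, -0.0445, 1.6768, -0.0, 1.509, 1.1162], 'contact_force': [-0.4764, 0.0847, -0.7075], 'gripper_width': 1.0005}
lunchbox [([0.5485, -0.3161, -0.0025], 0.97)]
bowl [([0.5031, -0.3017, 0.0483], 0.76), ([0.6023, -0.321, 0.0525], 0.58)]
pestle [([0.5083, -0.3028, 0.0548], 0.88)]
holder [([0.6005, -0.319, 0.0521], 0.72)]
offset [2.5, -0.5, 124.6] twist 0.001 yaw -0.209 tilt z [-0.0, 0.0, -1.0]
```

View pics/w1.png

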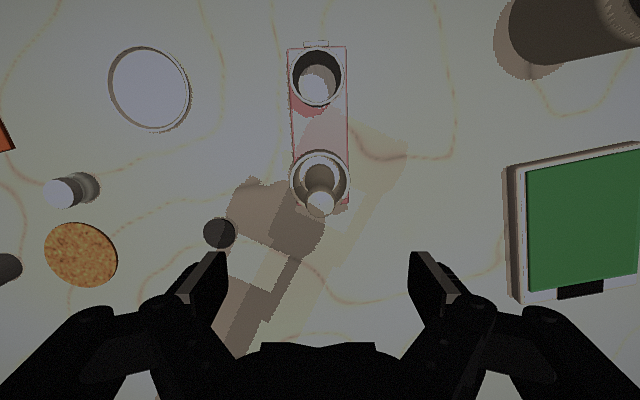

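The wrist view shows the box aligned with the tool. The pestle top is at about (320,203), the bowl rim at (319,181) and the holder rim at (317,77). The latch is at the far end, at (317,43).

```bash
cat >> h.py <<'E'
def bp(cam,u,v,z,T=None):
    k=manip.get_calibration(cam);T=np.array(k['T']) if T is None else T
    r=T[:3,:3]@[(u-k['cx'])/k['fx'],(v-k['cy'])/k['fy'],1]
    return (T[:3,3]+r*(z-T[2,3])/r[2]).round(4)
E
python3 - <<'E'
from h import *
for n,u,v,z in(('pestle',320,203,.165),('bowl',319,181,.094),('holder',317,77,.125)): print(n,bp('wrist',u,v,z))
go(.507,-.303,.298,-.21)
E
```

```text
pestle [ 0.5067 -0.3049  0.165 ]
bowl [ 0.5088 -0.3049  0.094 ]
holder [ 0.6007 -0.3224  0.125 ]
offset [2.5, -0.5, 126.6] twist 0.001 yaw -0.209 tilt z [-0.0, 0.0, -1.0]
```

Call:
play_rows --increments '[{"offset": [3, 0, 30], "twist": 0, "grip": 1}, {"offset": [3, 0, 60], "twist": 0, "grip": 1}, {"offset": [3, 0, 80], "twist": 0, "grip": 1}]'

```text
time: 2.85
tool_pos: [0.5071, -0.3033, 0.3422]
tool_rot: [-0.001, 0.995, -0.104, -0.001]
contact_force: [0.4, 0.3, 0.1]
gripper_width: 0.999
```

Call:
play_rows --increments '[{"offset": [0, 1, 22], "twist": 0, "grip": 1}, {"offset": [0, 1, 46], "twist": 0, "grip": 1}, {"offset": [0, 1, 46], "twist": 0, "grip": 0.5}, {"offset": [0, 1, 46], "twist": 0, "grip": 0.2}, {"offset": [0, 1, 46], "twist": 0, "grip": 0}]'

```text
time: 3.27
tool_pos: [0.5077, -0.3048, 0.3002]
tool_rot: [0.0, 0.994, -0.105, 0.001]
contact_force: [0.3, -0.2, -0.4]
gripper_width: 0.603
```

Call:
play_rows --increments '[{"offset": [0, 0, 0], "twist": 0, "grip": 0}, {"offset": [0, 0, 0], "twist": 0, "grip": 0}, {"offset": [0, 0, 0], "twist": 0, "grip": 0}, {"offset": [0, 0, 0], "twist": 0, "grip": 0}]'

```text
time: 3.6
tool_pos: [0.5081, -0.3048, 0.3013]
tool_rot: [0.001, 0.994, -0.105, 0.002]
contact_force: [0.3, 0.5, 5.9]
gripper_width: 0.272
```

Call:
play_rows --increments '[{"offset": [0, 0, -15], "twist": 0, "grip": 0}, {"offset": [0, 0, -35], "twist": 0, "grip": 0}, {"offset": [0, 0, -60], "twist": 0, "grip": 0}, {"offset": [0, 0, -85], "twist": 0, "grip": 0}, {"offset": [0, 0, -100], "twist": 0, "grip": 0}]'

```text
time: 4.02
tool_pos: [0.5076, -0.3045, 0.4018]
tool_rot: [0.001, 0.994, -0.105, 0.001]
contact_force: [0.8, -1.1, -1.5]
gripper_width: 0.275
```

```bash
python3 - <<'E'
from h import *
st(); go(.6,.114,.40,-.21)
T=np.array(manip.get_calibration('wrist')['T'])
im=manip.grab_frame('wrist'); cv2.imwrite('pics/w2.png',im)
for n in 'bowl pestle holder tile mat saucer'.split(): print(n,det(n,'wrist',T=T))
E
```

```text
{'time': 4.0167, 'tool_pos': [0.5076, -0.3045, 0.4018], 'tool_rot': [0.0009, 0.9945, -0.1048, 0.0014], 'joint_pos': [-0.666, -0.0243, 1.6956, -0.0, 1.4669, 1.1148], 'contact_force': [0.7585, -1.1107, -1.5398], 'gripper_width': 0.2749}
offset [3.1, -428.6, 1.1] twist -0.0 yaw -0.21 tilt z [0.003, -0.002, -1.0]
bowl [([0.5061, -0.3053, 0.0516], 0.79), ([0.6019, -0.3222, 0.0506], 0.4)]
pestle [([0.5046, -0.3023, 0.1547], 0.75)]
holder [([0.6051, -0.3207, 0.0545], 0.64)]
tile []
mat [([0.4531, 0.0503, -0.0007], 0.72)]
saucer [([0.6434, -0.1265, -0.0038], 0.79)]
```

View pics/w2.png

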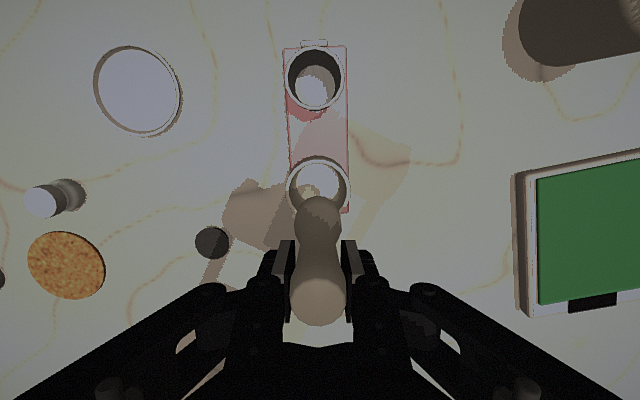

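The wrist view shows the pestle gripped upright near the image centre, at (318,255). The bowl at (317,187) is undisturbed.

Call:
play_rows --increments '[{"offset": [0, -25, -10], "twist": 0, "grip": 0}, {"offset": [4, -63, -20], "twist": 0, "grip": 0}, {"offset": [9, -103, -20], "twist": 0, "grip": 0}, {"offset": [14, -143, -20], "twist": 0, "grip": 0}, {"offset": [19, -183, -20], "twist": 0, "grip": 0}]'

```text
time: 4.78
tool_pos: [0.5642, -0.1278, 0.4173]
tool_rot: [-0.0, 0.994, -0.105, -0.001]
contact_force: [0.7, 0.2, -1.6]
gripper_width: 0.27
```

Call:
play_rows --increments '[{"offset": [5, -40, 0], "twist": 0, "grip": 0}, {"offset": [10, -80, 0], "twist": 0, "grip": 0}, {"offset": [15, -120, 0], "twist": 0, "grip": 0}, {"offset": [20, -160, 0], "twist": 0, "grip": 0}, {"offset": [25, -190, 0], "twist": 0, "grip": 0}]'

```text
time: 5.2
tool_pos: [0.6284, 0.0543, 0.4167]
tool_rot: [-0.0, 0.995, -0.104, -0.001]
contact_force: [-0.5, -0.3, -1.2]
gripper_width: 0.273
```

Call:
play_rows --increments '[{"offset": [5, -30, 10], "twist": 0, "grip": 0}, {"offset": [12, -55, 30], "twist": 0, "grip": 0}, {"offset": [12, -67, 50], "twist": 0, "grip": 0}, {"offset": [12, -67, 50], "twist": 0, "grip": 0}]'

```text
time: 5.53
tool_pos: [0.6528, 0.1167, 0.361]
tool_rot: [0.001, 0.995, -0.103, -0.006]
contact_force: [-2.1, -0.1, -2.9]
gripper_width: 0.275
```

```bash
python3 - <<'E'
from h import *
st()
T=np.array(manip.get_calibration('wrist')['T'])
im=manip.grab_frame('wrist'); cv2.imwrite('pics/w3.png',im)
for n in 'tile pestle mat saucer board tin saltjar'.split(): print(n,det(n,'wrist',T=T))
go(.655,.114,.253,-.21)
E
```

```text
{'time': 5.5333, 'tool_pos': [0.6528, 0.1167, 0.361], 'tool_rot': [0.0005, 0.9946, -0.1033, -0.0057], 'joint_pos': [0.0647, 0.1723, 1.5574, 0.0008, 1.4234, 1.8423], 'contact_force': [-2.0776, -0.1087, -2.9396], 'gripper_width': 0.2751}
tile [([0.6572, 0.1138, 0.0016], 0.59)]
pestle [([0.6483, 0.118, 0.1127], 0.96)]
mat []
saucer [([0.6433, -0.1256, -0.0032], 0.67)]
board [([0.4936, 0.3036, -0.002], 0.86)]
tin [([0.4635, 0.1596, -0.0023], 0.95)]
saltjar [([0.5493, 0.0037, -0.0025], 0.85)]
offset [0.4, -0.8, 117.3] twist -0.001 yaw -0.211 tilt z [0.002, 0.0, -1.0]
```

View pics/w3.png

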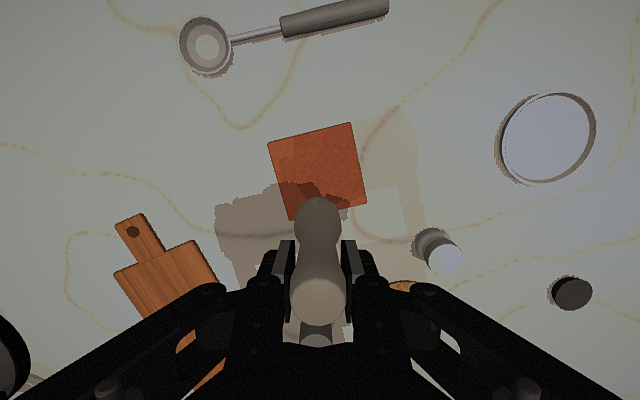

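Held over the tile, whose corners are at (268,142), (350,122), (368,206) and (288,222). The pestle bulb is at (318,225). The saucer rim centre is at about (548,138).

```bash
python3 - <<'E'
from h import *
c=np.array([bp('wrist',u,v,.008) for u,v in((268,142),(350,122),(368,206),(288,222))]);print(c,c.mean(0),np.linalg.norm(c-np.roll(c,1,0),axis=1))
print(bp('wrist',548,139,.010))
go(.657,.114,.253,-.21)
t=np.array([bp('top',u,v,.008) for u,v in((260,143),(294,142),(294,177),(260,177))]);print(t.mean(0))
E
```

```text
[[0.7055 0.1571 0.008 ]
 [0.7075 0.0678 0.008 ]
 [0.6126 0.0645 0.008 ]
 [0.6129 0.1576 0.008 ]] [0.659625 0.11175  0.008   ] [0.09260135 0.08932239 0.09495736 0.09310048]
[ 0.6465 -0.1338  0.01  ]
offset [2.4, -1.2, 117.3] twist -0.001 yaw -0.211 tilt z [0.002, 0.0, -1.0]
[0.65405 0.115   0.008  ]
```

Call:
play_rows --increments '[{"offset": [5, 1, 30], "twist": 0, "grip": 0}, {"offset": [5, 1, 60], "twist": 0, "grip": 0}, {"offset": [5, 1, 85], "twist": 0, "grip": 0}, {"offset": [5, 1, 95], "twist": 0, "grip": 0}, {"offset": [5, 1, 95], "twist": 0, "grip": 0}]'

```text
time: 6.35
tool_pos: [0.6575, 0.1117, 0.2704]
tool_rot: [0.001, 0.994, -0.105, -0.003]
contact_force: [-0.7, 0.4, -1.4]
gripper_width: 0.276
```

```bash
python3 - <<'E'
from h import *
st()
T=np.array(manip.get_calibration('wrist')['T'])
im=manip.grab_frame('wrist'); im2=manip.grab_frame('scene');cv2.imwrite('pics/s4.png',cv2.resize(im2[130:290,270:470],None,fx=4,fy=3.75,interpolation=2))
for n in 'tile pestle'.split(): print(n,det(n,'wrist',T=T),det(n,'scene'))
go(.659,.113,.253,-.21)
E
```

```text
{'time': 6.35, 'tool_pos': [0.6575, 0.1117, 0.2704], 'tool_rot': [0.0005, 0.9944, -0.1052, -0.0029], 'joint_pos': [0.0568, 0.2607, 1.6134, -0.0001, 1.2735, 1.8384], 'contact_force': [-0.7371, 0.4272, -1.4225], 'gripper_width': 0.2761}
tile [([0.6559, 0.1133, 0.0017], 0.57)] [([0.6552, 0.1141, 0.0015], 0.91)]
pestle [([0.6511, 0.115, 0.0242], 0.78)] [([0.6554, 0.1147, 0.0277], 0.64)]
offset [-0.8, -0.6, 23.5] twist -0.0 yaw -0.21 tilt z [0.004, 0.0, -1.0]
```

Call:
play_rows --increments '[{"offset": [2, 0, 8], "twist": 0, "grip": 0}, {"offset": [2, 0, 14], "twist": 0, "grip": 0}, {"offset": [2, 0, 16], "twist": 0, "grip": 0}, {"offset": [2, 0, 16], "twist": 0, "grip": 0}]'

```text
time: 6.98
tool_pos: [0.6601, 0.1118, 0.2561]
tool_rot: [0.0, 0.994, -0.105, -0.001]
contact_force: [-0.8, -0.1, -1.9]
gripper_width: 0.274
```

Call:
play_rows --increments '[{"offset": [0, 0, 1], "twist": 0, "grip": 0}, {"offset": [0, 0, 2], "twist": 0, "grip": 0}, {"offset": [0, 0, 2], "twist": 0, "grip": 0}]'

```text
time: 7.23
tool_pos: [0.6606, 0.1118, 0.2556]
tool_rot: [0.0, 0.994, -0.105, -0.0]
contact_force: [-0.0, 0.7, -0.6]
gripper_width: 0.271
```

Call:
play_rows --increments '[{"offset": [0, 0, 1.5], "twist": 0, "grip": 0}, {"offset": [0, 0, 1.5], "twist": 0, "grip": 0}, {"offset": [0, 0, 1.5], "twist": 0, "grip": 0}]'

```text
time: 7.48
tool_pos: [0.6606, 0.1118, 0.2542]
tool_rot: [-0.0, 0.994, -0.105, -0.0]
contact_force: [0.0, 0.6, -0.9]
gripper_width: 0.266
```

```bash
python3 - <<'E'
from h import *
st()
T=np.array(manip.get_calibration('wrist')['T'])
im=manip.grab_frame('wrist'); im2=manip.grab_frame('scene');cv2.imwrite('pics/s5.png',np.hstack([cv2.resize(im2[100:250,300:450],None,fx=3,fy=3,interpolation=2),cv2.resize(im[50:350,200:420],(330,450))]))
for n in 'tile pestle'.split(): print(n,det(n,'wrist',T=T),det(n,'scene'))
E
```

```text
{'time': 7.4833, 'tool_pos': [0.6606, 0.1118, 0.2542], 'tool_rot': [-0.0, 0.9945, -0.1049, -0.0], 'joint_pos': [0.0567, 0.2836, 1.6152, 0.0, 1.2428, 1.8376], 'contact_force': [0.0484, 0.5693, -0.8848], 'gripper_width': 0.2657}
tile [] [([0.6562, 0.1146, 0.0004], 0.66)]
pestle [([0.6553, 0.1141, 0.0085], 0.85)] [([0.6618, 0.1123, 0.0091], 0.65)]
```

View pics/s5.png

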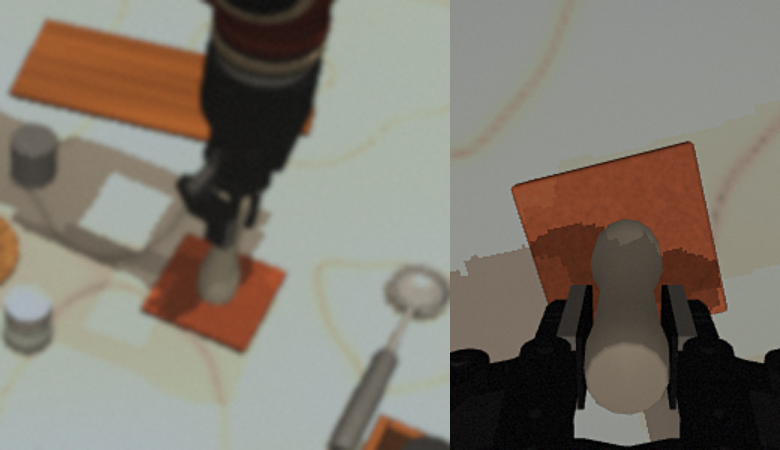

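The pestle stands on the tile, foot at about (625,250) in the right crop. The narrowing grip and the detected foot height (0.0085) both agree. Releasing.

Call:
play_rows --increments '[{"offset": [0, 0, 0], "twist": 0, "grip": 0.35}, {"offset": [0, 0, 0], "twist": 0, "grip": 0.5}, {"offset": [0, 0, 0], "twist": 0, "grip": 0.7}, {"offset": [0, 0, 0], "twist": 0, "grip": 1}, {"offset": [0, 0, 0], "twist": 0, "grip": 1}]'

```text
time: 8.2
tool_pos: [0.6607, 0.1118, 0.2544]
tool_rot: [-0.0, 0.994, -0.105, 0.0]
contact_force: [-0.1, 0.4, -0.1]
gripper_width: 0.899
```

Call:
play_rows --increments '[{"offset": [0, 0, 0], "twist": 0, "grip": 1}, {"offset": [0, 0, -30], "twist": 0, "grip": 1}, {"offset": [0, 0, -70], "twist": 0, "grip": 1}, {"offset": [0, 0, -110], "twist": 0, "grip": 1}, {"offset": [0, 0, -145], "twist": 0, "grip": 1}]'

```text
time: 8.62
tool_pos: [0.6605, 0.1118, 0.4018]
tool_rot: [-0.0, 0.994, -0.105, 0.001]
contact_force: [0.5, 0.9, 0.2]
gripper_width: 1.003
```

```bash
python3 - <<'E'
from h import *
st()
T=np.array(manip.get_calibration('wrist')['T'])
im=manip.grab_frame('wrist');cv2.imwrite('pics/w6.png',im)
for c in('wrist','top','scene'):
  if c!='wrist': manip.grab_frame(c)
  for n in 'tile pestle'.split(): print(c,n,det(n,c,T=T if c=='wrist' else None))
go(.507,-.304,.40,-.21)
E
```

```text
{'time': 8.6167, 'tool_pos': [0.6605, 0.1118, 0.4018], 'tool_rot': [-0.0001, 0.9945, -0.1049, 0.0006], 'joint_pos': [0.0566, 0.1581, 1.5046, 0.0, 1.4778, 1.8377], 'contact_force': [0.5096, 0.9198, 0.2345], 'gripper_width': 1.0032}
wrist tile [([0.6545, 0.118, 0.0016], 0.62)]
wrist pestle [([0.656, 0.1105, 0.0057], 0.68)]
top tile [([0.6539, 0.1183, -0.0015], 0.68)]
top pestle [([0.6533, 0.1147, 0.0123], 0.58)]
scene tile [([0.6577, 0.1159, 0.0018], 0.87)]
scene pestle [([0.6617, 0.1137, 0.0072], 0.97)]
offset [-63.1, 438.6, -2.6] twist -0.0 yaw -0.21 tilt z [-0.004, -0.0, -1.0]
```

View pics/w6.png

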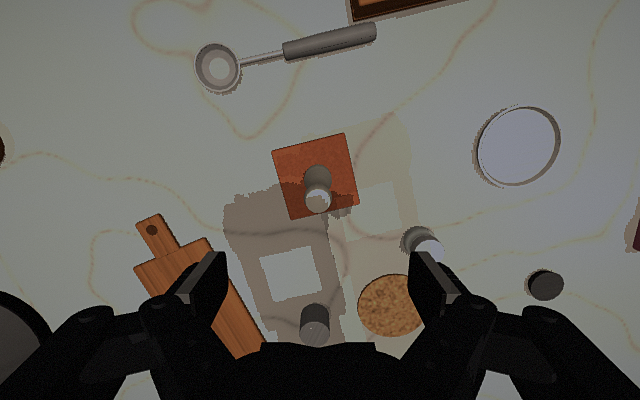

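The pestle stands upright in mid-tile: bulb at (317,178), tile centre at (316,176). Next is the bowl.

Call:
play_rows --increments '[{"offset": [-6, 40, 0], "twist": 0, "grip": 1}, {"offset": [-12, 80, 0], "twist": 0, "grip": 1}, {"offset": [-18, 120, 0], "twist": 0, "grip": 1}, {"offset": [-24, 160, 0], "twist": 0, "grip": 1}, {"offset": [-30, 200, 0], "twist": 0, "grip": 1}]'

```text
time: 9.48
tool_pos: [0.5884, -0.0789, 0.3977]
tool_rot: [-0.0, 0.995, -0.105, -0.001]
contact_force: [0.4, -0.6, -0.1]
gripper_width: 1.003
```

Call:
play_rows --increments '[{"offset": [-6, 40, 0], "twist": 0, "grip": 1}, {"offset": [-12, 80, 0], "twist": 0, "grip": 1}, {"offset": [-18, 120, 0], "twist": 0, "grip": 1}, {"offset": [-24, 160, 0], "twist": 0, "grip": 1}, {"offset": [-30, 200, 0], "twist": 0, "grip": 1}]'

```text
time: 9.9
tool_pos: [0.5172, -0.2684, 0.3979]
tool_rot: [-0.0, 0.994, -0.105, -0.001]
contact_force: [0.4, -0.4, -0.7]
gripper_width: 0.998
```

Call:
play_rows --increments '[{"offset": [-3, 38, 0], "twist": 0, "grip": 1}, {"offset": [-3, 38, 35], "twist": 0, "grip": 1}, {"offset": [-3, 38, 70], "twist": 0, "grip": 1}, {"offset": [-3, 38, 90], "twist": 0, "grip": 1}, {"offset": [-3, 38, 90], "twist": 0, "grip": 1}]'

```text
time: 10.32
tool_pos: [0.5054, -0.3023, 0.3014]
tool_rot: [-0.004, 0.994, -0.105, -0.006]
contact_force: [0.0, -0.0, -0.8]
gripper_width: 1.0
```

```bash
python3 - <<'E'
from h import *
st()
T=np.array(manip.get_calibration('wrist')['T'])
im=manip.grab_frame('wrist');cv2.imwrite('pics/w7.png',im)
for n in 'bowl holder lunchbox'.split(): print(n,det(n,'wrist',T=T))
go(.508,-.304,.232,-.21)
E
```

```text
{'time': 10.3167, 'tool_pos': [0.5054, -0.3023, 0.3014], 'tool_rot': [-0.0035, 0.9944, -0.1054, -0.0056], 'joint_pos': [-0.6654, 0.0562, 1.787, 0.0, 1.3117, 1.1164], 'contact_force': [0.0313, -0.0123, -0.7782], 'gripper_width': 1.0004}
bowl [([0.5077, -0.3028, 0.0462], 0.91)]
holder [([0.6032, -0.3202, 0.0513], 0.94)]
lunchbox [([0.55, -0.3175, 0.0008], 0.85)]
offset [-0.4, 0.3, 79.2] twist 0.0 yaw -0.21 tilt z [0.002, -0.002, -1.0]
```

View pics/w7.png

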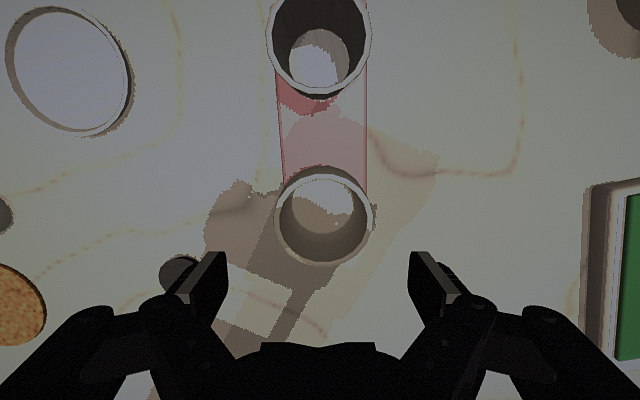

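The bowl rim centre is at about (325,215), between the open fingers (midline 320). There is clearance on both sides.

Call:
play_rows --increments '[{"offset": [0, 1.5, 25], "twist": 0, "grip": 1}, {"offset": [0, 1.5, 45], "twist": 0, "grip": 1}, {"offset": [0, 1.5, 60], "twist": 0, "grip": 1}, {"offset": [0, 1.5, 70], "twist": 0, "grip": 1}, {"offset": [0, 1.5, 70], "twist": 0, "grip": 1}]'

```text
time: 10.93
tool_pos: [0.5072, -0.3046, 0.2385]
tool_rot: [-0.0, 0.995, -0.105, -0.001]
contact_force: [-0.3, 1.0, -0.9]
gripper_width: 0.996
```

Call:
play_rows --increments '[{"offset": [0, 0, 0], "twist": 0, "grip": 0.8}, {"offset": [0, 0, 0], "twist": 0, "grip": 0.6}, {"offset": [0, 0, 0], "twist": 0, "grip": 0.5}, {"offset": [0, 0, 0], "twist": 0, "grip": 0.5}, {"offset": [0, 0, 0], "twist": 0, "grip": 0.5}]'

```text
time: 11.35
tool_pos: [0.5083, -0.3056, 0.242]
tool_rot: [0.001, 0.994, -0.105, 0.002]
contact_force: [0.1, -0.6, 6.2]
gripper_width: 0.705
```

Call:
play_rows --increments '[{"offset": [0, 0, -8], "twist": 0, "grip": 0.5}, {"offset": [0, 0, -25], "twist": 0, "grip": 0.5}, {"offset": [0, 0, -50], "twist": 0, "grip": 0.5}, {"offset": [0, 0, -80], "twist": 0, "grip": 0.5}, {"offset": [0, 0, -100], "twist": 0, "grip": 0.5}]'

```text
time: 11.77
tool_pos: [0.5073, -0.3049, 0.3419]
tool_rot: [0.0, 0.994, -0.105, 0.001]
contact_force: [-0.1, -1.3, -0.1]
gripper_width: 0.707
```

```bash
python3 - <<'E'
from h import *
st()
T=np.array(manip.get_calibration('wrist')['T'])
im=manip.grab_frame('wrist');cv2.imwrite('pics/w8.png',im)
for n in 'bowl holder lunchbox mat'.split(): print(n,det(n,'wrist',T=T))
go(.453,.047,.34,-.21)
E
```

```text
{'time': 11.7667, 'tool_pos': [0.5073, -0.3049, 0.3419], 'tool_rot': [0.0005, 0.9945, -0.1049, 0.0007], 'joint_pos': [-0.6668, 0.0207, 1.7525, -0.0001, 1.3667, 1.1141], 'contact_force': [-0.0524, -1.2893, -0.1419], 'gripper_width': 0.7071}
bowl [([0.5086, -0.3018, 0.151], 0.81)]
holder []
lunchbox [([0.5499, -0.3166, -0.0013], 0.81), ([0.601, -0.319, 0.0526], 0.65), ([0.455, 0.0523, -0.0001], 0.37)]
mat [([0.4553, 0.0509, -0.0003], 0.66)]
offset [-126.0, -332.6, -1.6] twist -0.0 yaw -0.21 tilt z [-0.002, 0.002, -1.0]
```

View pics/w8.png

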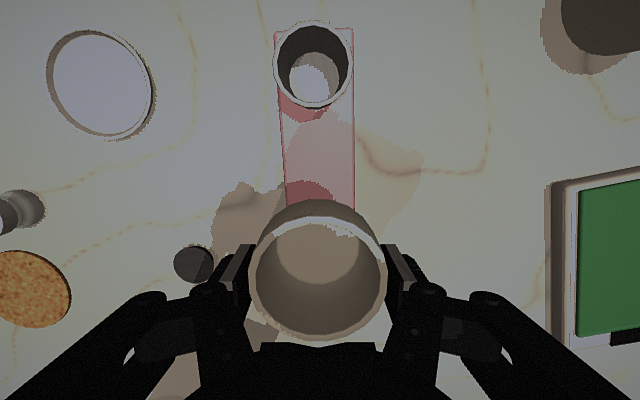

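Bowl held upright, rim centre at about (319,283) with level walls. Moving to the mat.

Call:
play_rows --increments '[{"offset": [-14, -35, 0], "twist": 0, "grip": 0.5}, {"offset": [-28, -72, 0], "twist": 0, "grip": 0.5}, {"offset": [-42, -110, 0], "twist": 0, "grip": 0.5}, {"offset": [-56, -148, 0], "twist": 0, "grip": 0.5}, {"offset": [-70, -186, 0], "twist": 0, "grip": 0.5}]'

```text
time: 12.43
tool_pos: [0.4763, -0.1066, 0.3364]
tool_rot: [-0.001, 0.994, -0.105, -0.002]
contact_force: [1.2, 0.1, -0.9]
gripper_width: 0.704
```

Call:
play_rows --increments '[{"offset": [-14, -37, 0], "twist": 0, "grip": 0.5}, {"offset": [-28, -74, 0], "twist": 0, "grip": 0.5}, {"offset": [-42, -108, 0], "twist": 0, "grip": 0.5}, {"offset": [-54, -138, 0], "twist": 0, "grip": 0.5}, {"offset": [-56, -146, 0], "twist": 0, "grip": 0.5}]'

```text
time: 12.85
tool_pos: [0.4515, 0.0494, 0.3365]
tool_rot: [-0.001, 0.995, -0.103, -0.003]
contact_force: [-0.0, -0.8, -1.7]
gripper_width: 0.705
```

Call:
play_rows --increments '[{"offset": [0, 0, 20], "twist": 0, "grip": 0.5}, {"offset": [0, 0, 30], "twist": 0, "grip": 0.5}, {"offset": [0, 0, 30], "twist": 0, "grip": 0.5}, {"offset": [0, 0, 30], "twist": 0, "grip": 0.5}]'

```text
time: 13.18
tool_pos: [0.4528, 0.0456, 0.3072]
tool_rot: [0.0, 0.994, -0.105, -0.002]
contact_force: [-0.2, 0.4, -0.7]
gripper_width: 0.704
```

```bash
cat >> h.py <<'E'
def multi(names,reps=2,cams=('wrist','top','scene')):
    T=np.array(manip.get_calibration('wrist')['T']); ims={}
    for r in range(reps):
        for c in cams:
            ims[c]=manip.grab_frame(c)
            for n in names:
                print(c,n,det(n,c,T=T if c=='wrist' else None)[:1])
    return ims
E
python3 - <<'E'
from h import *
st()
i=multi(['mat','bowl']);cv2.imwrite('pics/w9.png',i['wrist'])
go(.453,.047,.20,-.21)
E
```

```text
{'time': 13.1833, 'tool_pos': [0.4528, 0.0456, 0.3072], 'tool_rot': [0.0002, 0.9944, -0.1054, -0.0022], 'joint_pos': [-0.0634, -0.2905, 2.0931, -0.0002, 1.3434, 1.7185], 'contact_force': [-0.2486, 0.3675, -0.7488], 'gripper_width': 0.704}
wrist mat [([0.4543, 0.052, 0.002], 0.72)]
wrist bowl [([0.4461, 0.05, 0.1147], 0.6)]
top mat [([0.4533, 0.0502, -0.003], 0.53)]
top bowl []
scene mat [([0.4538, 0.0446, 0.0001], 0.81)]
scene bowl [([0.4495, 0.0479, 0.1155], 0.73)]
wrist mat [([0.4532, 0.0511, -0.0021], 0.74)]
wrist bowl [([0.4483, 0.0496, 0.1168], 0.92)]
top mat [([0.4537, 0.0481, -0.0026], 0.54)]
top bowl []
scene mat [([0.4552, 0.0469, -0.0041], 0.75)]
scene bowl [([0.4508, 0.0472, 0.1141], 0.91)]
offset [-0.5, -0.8, 109.2] twist -0.0 yaw -0.21 tilt z [0.0, -0.0, -1.0]
```

View pics/w9.png

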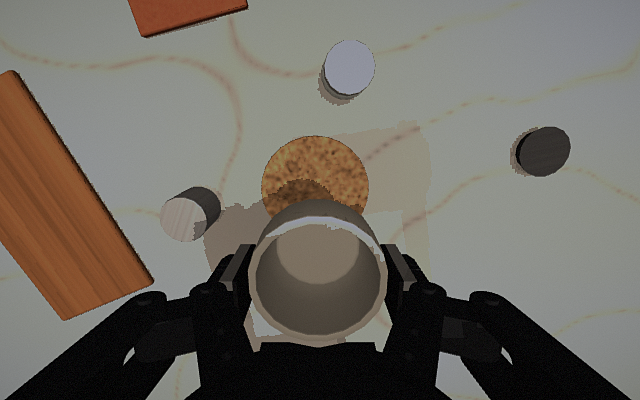

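The bowl is above the mat. The mat centre is at about (315,188) and the bowl at 319, with the tin (190,213) and salt jar (349,67) clear of the fingers.

Call:
play_rows --increments '[{"offset": [4, -2, 30], "twist": 0, "grip": 0.5}, {"offset": [4, -2, 60], "twist": 0, "grip": 0.5}, {"offset": [4, -2, 80], "twist": 0, "grip": 0.5}, {"offset": [4, -2, 90], "twist": 0, "grip": 0.5}, {"offset": [4, -2, 90], "twist": 0, "grip": 0.5}]'

```text
time: 14.5
tool_pos: [0.4564, 0.0473, 0.2165]
tool_rot: [0.0, 0.994, -0.105, -0.003]
contact_force: [-0.7, 0.1, -1.5]
gripper_width: 0.7
```

```bash
python3 - <<'E'
from h import *
st()
i=multi(['mat','bowl'],2,('wrist','scene'));cv2.imwrite('pics/w10.png',np.hstack([i['wrist'][80:380,150:490],cv2.resize(i['scene'][120:245,240:380],(336,300))]))
go(.453,.047,.20,-.21)
E
```

```text
{'time': 14.5, 'tool_pos': [0.4564, 0.0473, 0.2165], 'tool_rot': [0.0001, 0.9945, -0.1049, -0.0029], 'joint_pos': [-0.0592, -0.1503, 2.143, -0.0, 1.1547, 1.7218], 'contact_force': [-0.7021, 0.0984, -1.5062], 'gripper_width': 0.7001}
wrist mat []
wrist bowl [([0.4523, 0.0503, 0.0211], 0.89)]
scene mat [([0.4554, 0.0472, -0.0014], 0.85)]
scene bowl [([0.4548, 0.0516, 0.0252], 0.85)]
wrist mat []
wrist bowl [([0.4481, 0.0515, 0.0244], 0.64)]
scene mat [([0.4533, 0.0491, -0.0021], 0.67)]
scene bowl [([0.4561, 0.0522, 0.0252], 0.55)]
offset [-4.6, 1.2, 19.5] twist -0.0 yaw -0.21 tilt z [0.001, -0.0, -1.0]
```

View pics/w10.png

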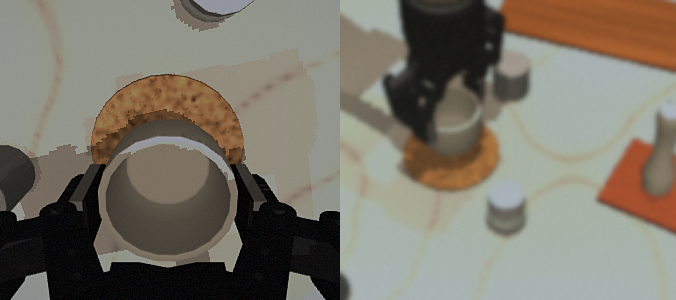

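The wrist crop shows the bowl at (171,195) and the mat laterally within about 3 px of it. Lowering to contact.

Call:
play_rows --increments '[{"offset": [1, 0, 8], "twist": 0, "grip": 0.5}, {"offset": [1, 0, 14], "twist": 0, "grip": 0.5}, {"offset": [1, 0, 18], "twist": 0, "grip": 0.5}, {"offset": [1, 0, 19], "twist": 0, "grip": 0.5}, {"offset": [1, 0, 19], "twist": 0, "grip": 0.5}]'

```text
time: 15.52
tool_pos: [0.4582, 0.047, 0.1992]
tool_rot: [0.0, 0.994, -0.105, -0.001]
contact_force: [-0.2, -0.4, -1.3]
gripper_width: 0.703
```

Call:
play_rows --increments '[{"offset": [0, 0, 1], "twist": 0, "grip": 0.5}, {"offset": [0, 0, 1], "twist": 0, "grip": 0.5}, {"offset": [0, 0, 1], "twist": 0, "grip": 0.5}]'

```text
time: 15.77
tool_pos: [0.4588, 0.047, 0.1994]
tool_rot: [-0.0, 0.994, -0.105, 0.0]
contact_force: [-0.2, -0.6, -1.9]
gripper_width: 0.706
```

Call:
play_rows --increments '[{"offset": [0, 0, 2], "twist": 0, "grip": 0.5}, {"offset": [0, 0, 2], "twist": 0, "grip": 0.5}, {"offset": [0, 0, 2], "twist": 0, "grip": 0.5}]'

```text
time: 16.02
tool_pos: [0.4586, 0.047, 0.1972]
tool_rot: [0.0, 0.994, -0.105, -0.0]
contact_force: [0.3, 0.0, -0.4]
gripper_width: 0.707
```

Call:
play_rows --increments '[{"offset": [0, 0, 1], "twist": 0, "grip": 0.5}, {"offset": [0, 0, 1], "twist": 0, "grip": 0.5}, {"offset": [0, 0, 1], "twist": 0, "grip": 0.5}]'

```text
time: 16.27
tool_pos: [0.4588, 0.047, 0.197]
tool_rot: [0.0, 0.994, -0.105, -0.0]
contact_force: [-4.4, -0.1, 5.9]
gripper_width: 0.704
```

```bash
python3 - <<'E'
from h import *
i=multi(['bowl','mat'],2,('wrist','scene'))
st()
E
```

```text
wrist bowl [([0.4566, 0.05, 0.0048], 0.71)]
wrist mat []
scene bowl [([0.4542, 0.0471, 0.0035], 0.6)]
scene mat [([0.453, 0.0455, -0.0051], 0.93)]
wrist bowl [([0.4593, 0.052, 0.003], 0.59)]
wrist mat []
scene bowl [([0.4574, 0.0479, 0.0034], 0.95)]
scene mat [([0.4555, 0.0463, -0.0036], 0.92)]
{'time': 16.8667, 'tool_pos': [0.4588, 0.047, 0.1971], 'tool_rot': [0.0, 0.9945, -0.1049, -0.0003], 'joint_pos': [-0.0594, -0.111, 2.146, -0.0, 1.1072, 1.7215], 'contact_force': [-3.185, 0.566, 4.9598], 'gripper_width': 0.6993}
```

Call:
play_rows --increments '[{"offset": [0, 0, -2], "twist": 0, "grip": 0.5}, {"offset": [-2.5, 0, -2], "twist": 0, "grip": 0.5}, {"offset": [-2.5, 0, -2], "twist": 0, "grip": 0.5}, {"offset": [-2.5, 0, -0.5], "twist": 0, "grip": 0.5}, {"offset": [-2.5, 0, -0.5], "twist": 0, "grip": 0.5}]'

```text
time: 17.28
tool_pos: [0.4563, 0.0476, 0.197]
tool_rot: [-0.0, 0.994, -0.105, -0.0]
contact_force: [-2.2, 0.5, 4.9]
gripper_width: 0.706
```

Call:
play_rows --increments '[{"offset": [0, 0, 0], "twist": 0, "grip": 0.8}, {"offset": [0, 0, 0], "twist": 0, "grip": 0.9}, {"offset": [0, 0, 0], "twist": 0, "grip": 1}, {"offset": [0, 0, 0], "twist": 0, "grip": 1}, {"offset": [0, 0, 0], "twist": 0, "grip": 1}]'

```text
time: 17.7
tool_pos: [0.4562, 0.0475, 0.1966]
tool_rot: [0.0, 0.994, -0.105, 0.0]
contact_force: [0.2, -0.2, -1.0]
gripper_width: 1.004
```

Call:
play_rows --increments '[{"offset": [0, 0, -25], "twist": 0, "grip": 1}, {"offset": [0, 0, -60], "twist": 0, "grip": 1}, {"offset": [0, 0, -100], "twist": 0, "grip": 1}, {"offset": [0, 0, -140], "twist": 0, "grip": 1}, {"offset": [0, 0, -175], "twist": 0, "grip": 1}]'

```text
time: 18.12
tool_pos: [0.456, 0.0475, 0.3744]
tool_rot: [-0.0, 0.994, -0.105, 0.001]
contact_force: [0.7, -0.4, -0.9]
gripper_width: 1.002
```

```bash
python3 - <<'E'
from h import *
st()
i=multi(['bowl','mat','saltjar','tin','board','holder','saucer'],1);cv2.imwrite('pics/w11.png',i['wrist'])
go(.602,-.322,.36,-.21)
E
```

```text
{'time': 18.1167, 'tool_pos': [0.456, 0.0475, 0.3744], 'tool_rot': [-0.0001, 0.9945, -0.1049, 0.0009], 'joint_pos': [-0.0587, -0.3453, 2.0206, 0.0, 1.4646, 1.7223], 'contact_force': [0.6555, -0.4365, -0.8713], 'gripper_width': 1.0018}
wrist bowl [([0.4534, 0.0528, 0.006], 0.76)]
wrist mat []
wrist saltjar [([0.5515, 0.0021, 0.0019], 0.57)]
wrist tin [([0.4616, 0.1591, -0.002], 0.55)]
wrist board [([0.4934, 0.305, -0.0058], 0.61)]
wrist holder []
wrist saucer []
top bowl [([0.5566, -0.3157, -0.0018], 0.62)]
top mat [([0.4539, 0.0498, -0.003], 0.47)]
top saltjar [([0.5455, -0.0009, 0.0016], 0.58)]
top tin [([0.6045, -0.324, 0.0546], 0.5)]
top board []
top holder [([0.6, -0.3247, 0.0528], 0.56)]
top saucer [([0.6428, -0.1255, 0.0031], 0.73)]
scene bowl [([0.4526, 0.0506, 0.0042], 0.76)]
scene mat [([0.4529, 0.046, -0.0008], 0.82)]
scene saltjar [([0.5535, 0.0041, -0.0007], 0.62)]
scene tin [([0.4598, 0.1572, 0.0011], 0.64)]
scene board [([0.4881, 0.3057, 0.0011], 0.76)]
scene holder [([0.5973, -0.3211, 0.0529], 0.69)]
scene saucer [([0.6405, -0.1253, -0.0015], 0.58)]
offset [219.7, 331.0, 11.8] twist -0.0 yaw -0.21 tilt z [0.0, 0.0, -1.0]
```

View pics/w11.png

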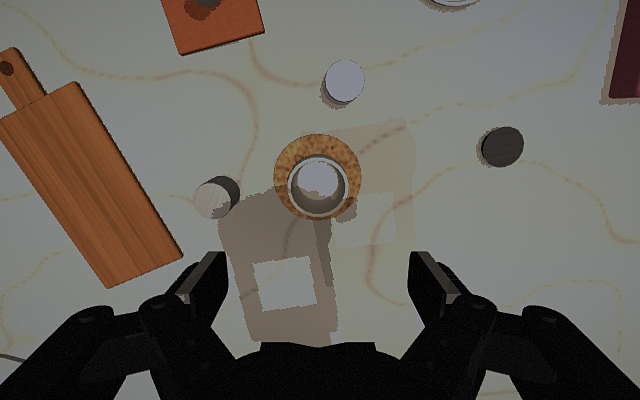

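The bowl is centred on the mat: mat centre (317,177), bowl floor (318,180). The jar and tin are untouched. Next is the holder.

Call:
play_rows --increments '[{"offset": [22, 33, 0], "twist": 0, "grip": 1}, {"offset": [44, 66, 0], "twist": 0, "grip": 1}, {"offset": [66, 99, 0], "twist": 0, "grip": 1}, {"offset": [88, 132, 0], "twist": 0, "grip": 1}, {"offset": [110, 165, 0], "twist": 0, "grip": 1}]'

```text
time: 19.73
tool_pos: [0.5298, -0.1386, 0.3718]
tool_rot: [-0.0, 0.994, -0.105, 0.0]
contact_force: [0.9, -1.1, 0.2]
gripper_width: 0.999
```

Call:
play_rows --increments '[{"offset": [22, 33, 0], "twist": 0, "grip": 1}, {"offset": [44, 66, 0], "twist": 0, "grip": 1}, {"offset": [66, 99, 0], "twist": 0, "grip": 1}, {"offset": [88, 132, 0], "twist": 0, "grip": 1}, {"offset": [109, 166, 0], "twist": 0, "grip": 1}]'

```text
time: 20.15
tool_pos: [0.6019, -0.3238, 0.3714]
tool_rot: [-0.0, 0.994, -0.105, -0.0]
contact_force: [0.8, -0.1, 1.0]
gripper_width: 0.998
```

Call:
play_rows --increments '[{"offset": [0, 0, 20], "twist": 0, "grip": 1}, {"offset": [0, 0, 40], "twist": 0, "grip": 1}, {"offset": [0, 0, 45], "twist": 0, "grip": 1}, {"offset": [0, 0, 45], "twist": 0, "grip": 1}]'

```text
time: 20.48
tool_pos: [0.6007, -0.3216, 0.3236]
tool_rot: [-0.001, 0.994, -0.105, -0.002]
contact_force: [0.5, 1.0, 1.0]
gripper_width: 0.997
```

```bash
python3 - <<'E'
from h import *
st()
i=multi(['holder','lunchbox'],2,('wrist',));cv2.imwrite('pics/w12.png',i['wrist'])
go(.602,-.322,.251,-.21)
E
```

```text
{'time': 20.4833, 'tool_pos': [0.6007, -0.3216, 0.3236], 'tool_rot': [-0.0013, 0.9945, -0.105, -0.0024], 'joint_pos': [-0.6006, 0.2414, 1.5422, 0.0, 1.3635, 1.1805], 'contact_force': [0.4522, 0.9526, 1.0328], 'gripper_width': 0.9973}
wrist holder [([0.6028, -0.3207, 0.053], 0.6)]
wrist lunchbox []
wrist holder [([0.6005, -0.3184, 0.0457], 0.66)]
wrist lunchbox [([0.4504, 0.0508, 0.0009], 0.47)]
offset [0.2, 0.2, 77.6] twist 0.0 yaw -0.21 tilt z [0.002, -0.002, -1.0]
```

View pics/w12.png

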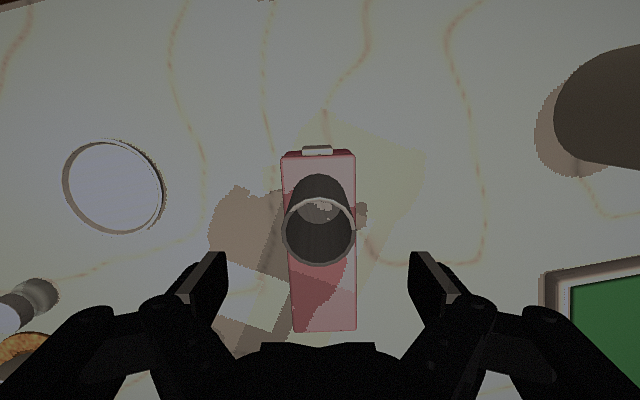

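The holder rim is centred at (319,231) between the fingers. The box top corners are at about (281,155), (355,153), (357,331) and (293,331).

```bash
python3 - <<'E'
from h import *
c=np.array([bp('wrist',u,v,.05) for u,v in((281,155),(355,153),(357,331),(293,331))]);print(c,c.mean(0))
d=(c[0]+c[1]-c[2]-c[3])/2;print('yaw',np.arctan2(d[1],d[0]),np.linalg.norm(d),np.linalg.norm(c[0]-c[1]),np.linalg.norm(c[2]-c[3]))
E
```

```text
[[ 0.6451 -0.3006  0.05  ]
 [ 0.6343 -0.3593  0.05  ]
 [ 0.4665 -0.3314  0.05  ]
 [ 0.4793 -0.2714  0.05  ]] [ 0.5563   -0.315675  0.05    ]
yaw -0.16952034043770658 0.16922571465353595 0.05968525781128874 0.06135014262412109
```

Call:
play_rows --increments '[{"offset": [0, 0, 30], "twist": 0, "grip": 1}, {"offset": [0, 0, 55], "twist": 0, "grip": 1}, {"offset": [0, 0, 70], "twist": 0, "grip": 1}, {"offset": [0, 0, 73], "twist": 0, "grip": 1}, {"offset": [0, 0, 73], "twist": 0, "grip": 0.7}]'

```text
time: 21.2
tool_pos: [0.601, -0.3216, 0.2526]
tool_rot: [-0.001, 0.994, -0.105, -0.001]
contact_force: [0.1, -0.2, 1.0]
gripper_width: 0.882
```

Call:
play_rows --increments '[{"offset": [0, 0, 0], "twist": 0, "grip": 0.5}, {"offset": [0, 0, 0], "twist": 0, "grip": 0.4}, {"offset": [0, 0, 0], "twist": 0, "grip": 0.3}, {"offset": [0, 0, 0], "twist": 0, "grip": 0.3}, {"offset": [0, 0, 0], "twist": 0, "grip": 0.3}]'

```text
time: 21.62
tool_pos: [0.6021, -0.3223, 0.2563]
tool_rot: [0.001, 0.994, -0.105, 0.002]
contact_force: [0.2, 1.3, 5.1]
gripper_width: 0.517
```

Call:
play_rows --increments '[{"offset": [0, 0, -8], "twist": 0, "grip": 0.3}, {"offset": [0, 0, -25], "twist": 0, "grip": 0.3}, {"offset": [0, 0, -50], "twist": 0, "grip": 0.3}, {"offset": [0, 0, -70], "twist": 0, "grip": 0.3}, {"offset": [0, 0, -80], "twist": 0, "grip": 0.3}]'

```text
time: 22.03
tool_pos: [0.6017, -0.3221, 0.337]
tool_rot: [0.001, 0.994, -0.105, 0.002]
contact_force: [0.6, 0.1, -0.2]
gripper_width: 0.523
```

```bash
python3 - <<'E'
from h import *
st()
i=multi(['holder','saucer'],1)
go(.642,-.126,.3,-.21)
E
```

```text
{'time': 22.0333, 'tool_pos': [0.6017, -0.3221, 0.337], 'tool_rot': [0.0009, 0.9945, -0.1049, 0.0016], 'joint_pos': [-0.6005, 0.2307, 1.5316, -0.0001, 1.3757, 1.1805], 'contact_force': [0.6133, 0.0621, -0.1997], 'gripper_width': 0.5233}
wrist holder [([0.5996, -0.3234, 0.1339], 0.79)]
wrist saucer [([0.6436, -0.1247, 0.0018], 0.57)]
top holder [([0.6012, -0.3219, 0.1329], 0.4)]
top saucer [([0.6435, -0.1262, 0.0045], 0.67)]
scene holder [([0.5956, -0.3206, 0.1245], 0.6)]
scene saucer [([0.6368, -0.1266, -0.0032], 0.85)]
offset [-0.6, -199.9, 32.0] twist -0.0 yaw -0.21 tilt z [-0.002, 0.002, -1.0]
```

Call:
play_rows --increments '[{"offset": [0, -35, 0], "twist": 0, "grip": 0.3}, {"offset": [0, -75, 0], "twist": 0, "grip": 0.3}, {"offset": [0, -115, 0], "twist": 0, "grip": 0.3}, {"offset": [0, -155, 0], "twist": 0, "grip": 0.3}, {"offset": [0, -195, 0], "twist": 0, "grip": 0.3}]'

```text
time: 22.9
tool_pos: [0.6419, -0.1295, 0.333]
tool_rot: [-0.0, 0.994, -0.105, -0.0]
contact_force: [1.5, -0.3, -1.4]
gripper_width: 0.521
```

Call:
play_rows --increments '[{"offset": [0, -5, 0], "twist": 0, "grip": 0.3}, {"offset": [0, -5, 30], "twist": 0, "grip": 0.3}, {"offset": [0, -5, 60], "twist": 0, "grip": 0.3}, {"offset": [0, -5, 90], "twist": 0, "grip": 0.3}, {"offset": [0, -5, 90], "twist": 0, "grip": 0.3}]'

```text
time: 23.32
tool_pos: [0.64, -0.1255, 0.2353]
tool_rot: [-0.001, 0.994, -0.105, -0.007]
contact_force: [-1.2, 0.3, -3.4]
gripper_width: 0.518
```

```bash
python3 - <<'E'
from h import *
st()
i=multi(['holder','saucer'],2);cv2.imwrite('pics/w13.png',np.hstack([i['wrist'][60:380,150:490],cv2.resize(i['scene'][200:310,260:380],(349,320))]))
go(.644,-.126,.211,-.21)
E
```

```text
{'time': 23.3167, 'tool_pos': [0.64, -0.1255, 0.2353], 'tool_rot': [-0.0013, 0.9945, -0.1049, -0.0069], 'joint_pos': [-0.3076, 0.2708, 1.6657, -0.0002, 1.2192, 1.4734], 'contact_force': [-1.1981, 0.3163, -3.3987], 'gripper_width': 0.5177}
wrist holder [([0.6367, -0.1244, 0.0311], 0.91)]
wrist saucer [([0.6459, -0.1256, -0.0024], 0.61)]
top holder [([0.6416, -0.1266, 0.0413], 0.4)]
top saucer [([0.6448, -0.1262, 0.0064], 0.74)]
scene holder [([0.6423, -0.1284, 0.042], 0.85)]
scene saucer [([0.639, -0.1256, -0.002], 0.72)]
wrist holder [([0.6383, -0.1217, 0.0334], 0.85)]
wrist saucer []
top holder [([0.6417, -0.1295, 0.0433], 0.53)]
top saucer [([0.643, -0.126, 0.0019], 0.84)]
scene holder []
scene saucer []
offset [0.9, -0.5, 32.6] twist -0.0 yaw -0.21 tilt z [-0.0, 0.0, -1.0]
```

View pics/w13.png

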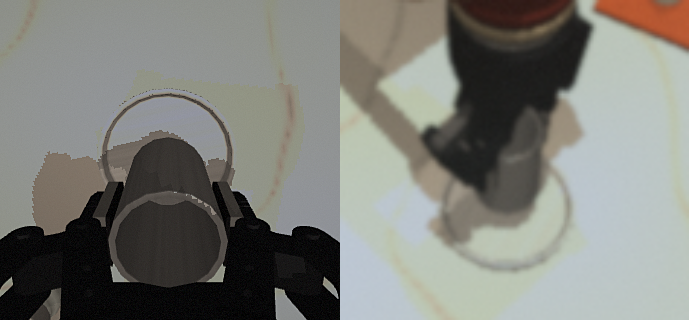

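The holder at (167,240) is laterally in line with the saucer (centre x about 167). The remaining height is about 33 mm.

Call:
play_rows --increments '[{"offset": [1, -0.5, 12], "twist": 0, "grip": 0.3}, {"offset": [1, -0.5, 22], "twist": 0, "grip": 0.3}, {"offset": [1, -0.5, 28], "twist": 0, "grip": 0.3}, {"offset": [1, -0.5, 30], "twist": 0, "grip": 0.3}, {"offset": [1, -0.5, 30], "twist": 0, "grip": 0.3}]'

```text
time: 24.63
tool_pos: [0.6438, -0.1259, 0.2123]
tool_rot: [-0.0, 0.994, -0.105, -0.001]
contact_force: [0.8, -0.2, -1.1]
gripper_width: 0.52
```

Call:
play_rows --increments '[{"offset": [0, 0, 1.5], "twist": 0, "grip": 0.3}, {"offset": [0, 0, 1.5], "twist": 0, "grip": 0.3}, {"offset": [0, 0, 1.5], "twist": 0, "grip": 0.3}]'

```text
time: 24.88
tool_pos: [0.6442, -0.126, 0.2123]
tool_rot: [0.0, 0.994, -0.105, 0.0]
contact_force: [-0.4, -0.4, -1.7]
gripper_width: 0.52
```

```bash
python3 - <<'E'
from h import *
i=multi(['holder','saucer'],2)
st()
E
```

```text
wrist holder [([0.6428, -0.1242, 0.0107], 0.71)]
wrist saucer []
top holder [([0.641, -0.126, 0.01], 0.4)]
top saucer [([0.6442, -0.1251, 0.0027], 0.71)]
scene holder [([0.6425, -0.1286, 0.0065], 0.81)]
scene saucer [([0.6382, -0.1273, 0.0], 0.78)]
wrist holder [([0.6419, -0.1204, 0.0097], 0.98)]
wrist saucer []
top holder [([0.6443, -0.1269, 0.0078], 0.45)]
top saucer [([0.6452, -0.1267, 0.002], 0.82)]
scene holder [([0.6425, -0.1283, 0.0057], 0.57)]
scene saucer [([0.639, -0.1273, -0.0038], 0.66)]
{'time': 25.7833, 'tool_pos': [0.6441, -0.126, 0.2122], 'tool_rot': [0.0, 0.9945, -0.1049, -0.0], 'joint_pos': [-0.3065, 0.3052, 1.6671, -0.0, 1.1694, 1.4745], 'contact_force': [-0.1376, -0.7032, -1.9856], 'gripper_width': 0.5182}
```

Centred within noise. Lowering the last bit to contact.

Call:
play_rows --increments '[{"offset": [0, 0, 1.5], "twist": 0, "grip": 0.3}, {"offset": [0, 0, 1.5], "twist": 0, "grip": 0.3}, {"offset": [0, 0, 1.5], "twist": 0, "grip": 0.3}]'

```text
time: 26.03
tool_pos: [0.6444, -0.1261, 0.2114]
tool_rot: [0.0, 0.994, -0.105, 0.0]
contact_force: [-1.6, -0.1, 2.2]
gripper_width: 0.514
```

Call:
play_rows --increments '[{"offset": [0, 0, 1], "twist": 0, "grip": 0.3}, {"offset": [0, 0, 1], "twist": 0, "grip": 0.3}, {"offset": [0, 0, 1], "twist": 0, "grip": 0.3}]'

```text
time: 26.28
tool_pos: [0.6445, -0.1261, 0.2114]
tool_rot: [0.0, 0.994, -0.105, 0.0]
contact_force: [-3.8, 2.1, 7.9]
gripper_width: 0.515
```

Call:
play_rows --increments '[{"offset": [0, 0, -0.5], "twist": 0, "grip": 0.6}, {"offset": [0, 0, -0.5], "twist": 0, "grip": 0.7}, {"offset": [0, 0, -0.5], "twist": 0, "grip": 0.9}, {"offset": [0, 0, -0.5], "twist": 0, "grip": 1}, {"offset": [0, 0, -0.5], "twist": 0, "grip": 1}]'

```text
time: 26.7
tool_pos: [0.644, -0.126, 0.2098]
tool_rot: [-0.0, 0.994, -0.105, -0.0]
contact_force: [0.3, -0.1, -0.0]
gripper_width: 0.996
```

Call:
play_rows --increments '[{"offset": [0, 0, 0], "twist": 0, "grip": 1}, {"offset": [0, 0, -30], "twist": 0, "grip": 1}, {"offset": [0, 0, -70], "twist": 0, "grip": 1}, {"offset": [0, 0, -110], "twist": 0, "grip": 1}, {"offset": [0, 0, -140], "twist": 0, "grip": 1}]'

```text
time: 27.12
tool_pos: [0.6444, -0.1261, 0.3537]
tool_rot: [0.0, 0.994, -0.105, 0.001]
contact_force: [0.4, 1.1, 0.9]
gripper_width: 1.004
```

```bash
python3 - <<'E'
from h import *
st()
i=multi(['holder','saucer','lunchbox'],2);cv2.imwrite('pics/w14.png',i['wrist'])
go(.556,-.316,.28,-.17)
E
```

```text
{'time': 27.1167, 'tool_pos': [0.6444, -0.1261, 0.3537], 'tool_rot': [0.0003, 0.9945, -0.1049, 0.0015], 'joint_pos': [-0.3065, 0.1596, 1.5841, 0.0, 1.3949, 1.4745], 'contact_force': [0.4341, 1.0926, 0.9114], 'gripper_width': 1.004}
wrist holder [([0.6446, -0.1235, 0.0064], 0.6)]
wrist saucer [([0.4634, 0.1586, -0.0014], 0.62)]
wrist lunchbox [([0.5489, -0.3128, -0.0003], 0.92)]
top holder [([0.6433, -0.1269, 0.0067], 0.55)]
top saucer [([0.6468, -0.1257, 0.0011], 0.69)]
top lunchbox [([0.5552, -0.3146, -0.0038], 0.86)]
scene holder [([0.6406, -0.1273, 0.0071], 0.64)]
scene saucer [([0.6392, -0.1245, -0.003], 0.73)]
scene lunchbox [([0.5546, -0.3184, 0.0001], 0.61)]
wrist holder [([0.6487, -0.1264, 0.0115], 0.73)]
wrist saucer [([0.6573, 0.1156, 0.0137], 0.24)]
wrist lunchbox [([0.5554, -0.3178, 0.0052], 0.69)]
top holder [([0.6444, -0.1278, 0.0085], 0.58)]
top saucer [([0.6461, -0.1244, 0.0032], 0.58)]
top lunchbox [([0.5574, -0.317, 0.0001], 0.58)]
scene holder [([0.6401, -0.1267, 0.0072], 0.89)]
scene saucer [([0.6414, -0.1257, -0.0015], 0.73)]
scene lunchbox [([0.552, -0.3198, 0.0003], 0.78)]
offset [-46.6, 204.2, 70.3] twist -0.04 yaw -0.21 tilt z [0.0, -0.0, -1.0]
```

View pics/w14.png

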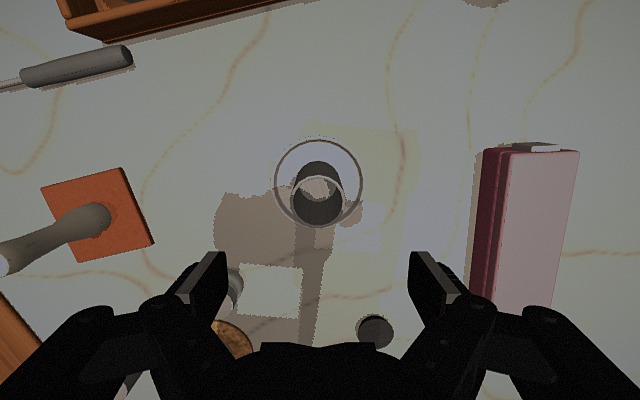

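The holder stands in mid-saucer: foot region at (318,185), saucer centre (318,184). Moving over the lunch box.

Call:
play_rows --increments '[{"offset": [-9, 38, 0], "twist": 0, "grip": 1}, {"offset": [-18, 78, 0], "twist": 0, "grip": 1}, {"offset": [-27, 118, 0], "twist": -0.02, "grip": 1}, {"offset": [-36, 158, 0], "twist": -0.04, "grip": 1}, {"offset": [-45, 197, 0], "twist": -0.04, "grip": 1}]'

```text
time: 28.73
tool_pos: [0.558, -0.3108, 0.3505]
tool_rot: [0.0, 0.996, -0.084, 0.0]
contact_force: [0.9, 0.5, 0.2]
gripper_width: 1.002
```

Call:
play_rows --increments '[{"offset": [-2, 7, 0], "twist": 0, "grip": 1}, {"offset": [-2, 7, 0], "twist": 0, "grip": 1}, {"offset": [-2, 7, 0], "twist": 0, "grip": 1}, {"offset": [-2, 7, 0], "twist": 0, "grip": 1}]'

```text
time: 29.07
tool_pos: [0.5564, -0.3147, 0.3501]
tool_rot: [-0.0, 0.996, -0.084, 0.0]
contact_force: [0.1, 0.2, -0.4]
gripper_width: 0.997
```

```bash
python3 - <<'E'
from h import *
st()
i=multi(['lunchbox'],3);im=i['wrist'];cv2.imwrite('pics/w15.png',im)
hsv=cv2.cvtColor(im,cv2.COLOR_BGR2HSV); m=((hsv[...,0]<12)|(hsv[...,0]>165))&(hsv[...,1]>28)&(hsv[...,2]>60)
m=cv2.morphologyEx(m.astype(np.uint8),cv2.MORPH_OPEN,np.ones((5,5)))
n,l,s,c=cv2.connectedComponentsWithStats(m); print(s[1:],c[1:].round())
go(.5555,-.3165,.187,-.17)
E
```

```text
{'time': 29.0667, 'tool_pos': [0.5564, -0.3147, 0.3501], 'tool_rot': [-0.0003, 0.9964, -0.0844, 0.0], 'joint_pos': [-0.6312, 0.1236, 1.6299, 0.0006, 1.3884, 1.1085], 'contact_force': [0.1446, 0.1545, -0.3786], 'gripper_width': 0.9971}
wrist lunchbox [([0.551, -0.3153, -0.0026], 0.66)]
top lunchbox [([0.5543, -0.3137, 0.0006], 0.71)]
scene lunchbox [([0.5548, -0.3206, -0.0013], 0.85)]
wrist lunchbox [([0.5497, -0.3151, -0.0024], 0.73)]
top lunchbox [([0.5538, -0.3133, -0.0008], 0.85)]
scene lunchbox [([0.5536, -0.3194, -0.0023], 0.98)]
wrist lunchbox [([0.5506, -0.3129, 0.0014], 0.75)]
top lunchbox [([0.5551, -0.3155, 0.0004], 0.91)]
scene lunchbox [([0.5542, -0.3199, 0.0015], 0.59)]
[[ 284  190   67   87 4518]] [[313. 234.]]
offset [-0.2, 0.6, 163.2] twist -0.0 yaw -0.17 tilt z [-0.0, 0.0, -1.0]
```

View pics/w15.png

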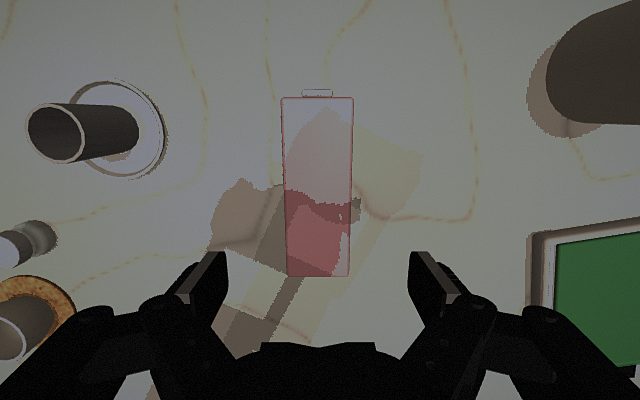

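Box corners are at (281,97), (353,97), (349,276) and (287,276), so it is aligned with the tool. Next: grasp it, and fit the board's outline in the first top picture.

```bash
python3 - <<'E'
from h import *
c=np.array([bp('wrist',u,v,.05) for u,v in((281,97),(353,97),(349,276),(287,276))]);d=(c[0]+c[1]-c[2]-c[3])/2
print('box',c.mean(0),np.arctan2(d[1],d[0]),np.linalg.norm(d))
im=cv2.imread('pics/top0.png')[150:280,160:245]; hsv=cv2.cvtColor(im,cv2.COLOR_BGR2HSV)
m=((hsv[...,0]>3)&(hsv[...,0]<22)&(hsv[...,1]>90)).astype(np.uint8)
m=cv2.morphologyEx(m,cv2.MORPH_OPEN,np.ones((19,19)))
n,l,s,cc=cv2.connectedComponentsWithStats(m);k=1+np.argmax(s[1:,4])
b=cv2.boxPoints(cv2.minAreaRect(np.argwhere(l==k)[:,::-1].astype(np.float32)))+[160,150]
w=np.array([bp('top',u,v,.008) for u,v in b]);print(b.round(1).tolist(),w.mean(0));e=np.diff(w,axis=0);print([(round(np.linalg.norm(x),4),round(np.arctan2(x[1],x[0]),3)) for x in e])
E
```

```text
box [ 0.555125 -0.31525   0.05    ] -0.16470598191969013 0.16711158697110137
[[177.2, 181.8], [216.7, 174.4], [232.0, 256.7], [192.5, 264.0]] [0.494825 0.304875 0.008   ]
[(np.float64(0.107), np.float64(-1.379)), (np.float64(0.2217), np.float64(-2.939)), (np.float64(0.1061), np.float64(1.763))]
```

Call:
play_rows --increments '[{"offset": [0, 0, 35], "twist": 0, "grip": 1}, {"offset": [0, 0, 75], "twist": 0, "grip": 1}, {"offset": [0, 0, 110], "twist": 0, "grip": 1}, {"offset": [0, 0, 140], "twist": 0, "grip": 1}, {"offset": [0, 0, 150], "twist": 0, "grip": 1}]'

```text
time: 30.38
tool_pos: [0.5538, -0.3144, 0.1941]
tool_rot: [-0.002, 0.996, -0.085, -0.004]
contact_force: [-1.1, 1.4, -1.1]
gripper_width: 0.999
```

Call:
play_rows --increments '[{"offset": [0, 0, 8], "twist": 0, "grip": 1}, {"offset": [0, 0, 13], "twist": 0, "grip": 1}, {"offset": [0, 0, 13], "twist": 0, "grip": 1}]'

```text
time: 30.63
tool_pos: [0.5563, -0.3162, 0.188]
tool_rot: [0.0, 0.996, -0.085, 0.001]
contact_force: [-0.7, -0.3, -0.7]
gripper_width: 0.999
```

Call:
play_rows --increments '[{"offset": [0, 0, 0], "twist": 0, "grip": 0.8}, {"offset": [0, 0, 0], "twist": 0, "grip": 0.6}, {"offset": [0, 0, 0], "twist": 0, "grip": 0.5}, {"offset": [0, 0, 0], "twist": 0, "grip": 0.5}, {"offset": [0, 0, 0], "twist": 0, "grip": 0.5}]'

```text
time: 31.05
tool_pos: [0.5568, -0.3165, 0.1898]
tool_rot: [0.001, 0.996, -0.085, 0.002]
contact_force: [-0.2, 0.5, 6.3]
gripper_width: 0.715
```

Call:
play_rows --increments '[{"offset": [0, 0, -8], "twist": 0, "grip": 0.5}, {"offset": [0, 0, -25], "twist": 0, "grip": 0.5}, {"offset": [0, 0, -50], "twist": 0, "grip": 0.5}, {"offset": [0, 0, -80], "twist": 0, "grip": 0.5}, {"offset": [0, 0, -110], "twist": 0, "grip": 0.5}]'

```text
time: 31.47
tool_pos: [0.5551, -0.3153, 0.297]
tool_rot: [-0.001, 0.996, -0.085, -0.001]
contact_force: [0.3, -1.5, -2.1]
gripper_width: 0.717
```

Call:
play_rows --increments '[{"offset": [0, 0, -20], "twist": 0, "grip": 0.5}, {"offset": [0, 0, -20], "twist": 0, "grip": 0.5}]'

```text
time: 31.63
tool_pos: [0.557, -0.3166, 0.3235]
tool_rot: [0.003, 0.996, -0.085, 0.004]
contact_force: [1.2, -0.1, -0.4]
gripper_width: 0.715
```

```bash
python3 - <<'E'
from h import *
st()
i=multi(['lunchbox'],2)
go(.492,.3045,.32,.197)
go(.492,.3045,.32,-.17)
E
```

```text
{'time': 31.6333, 'tool_pos': [0.557, -0.3166, 0.3235], 'tool_rot': [0.0026, 0.9964, -0.0849, 0.0042], 'joint_pos': [-0.6329, 0.147, 1.6502, -0.0, 1.3346, 1.1079], 'contact_force': [1.2175, -0.0734, -0.4105], 'gripper_width': 0.7146}
wrist lunchbox [([0.549, -0.3146, 0.1335], 0.82)]
top lunchbox [([0.5529, -0.3155, 0.1249], 0.88)]
scene lunchbox [([0.551, -0.3176, 0.1221], 0.67)]
wrist lunchbox [([0.5512, -0.3171, 0.1337], 0.7)]
top lunchbox [([0.5513, -0.3161, 0.1264], 0.83)]
scene lunchbox [([0.5502, -0.3192, 0.125], 0.75)]
offset [-168.0, -600.5, -3.0] twist -0.367 yaw -0.17 tilt z [-0.001, 0.0, -1.0]
offset [-168.0, -600.5, -3.0] twist -0.0 yaw -0.17 tilt z [-0.001, 0.0, -1.0]
```

Call:
play_rows --increments '[{"offset": [-5, -20, -10], "twist": 0, "grip": 0.5}, {"offset": [-14, -55, -15], "twist": 0, "grip": 0.5}, {"offset": [-24, -90, -15], "twist": 0, "grip": 0.5}, {"offset": [-34, -125, -15], "twist": 0, "grip": 0.5}, {"offset": [-44, -160, -15], "twist": 0, "grip": 0.5}]'

```text
time: 32.65
tool_pos: [0.5392, -0.1494, 0.3325]
tool_rot: [0.0, 0.996, -0.085, 0.0]
contact_force: [1.3, 0.6, -1.9]
gripper_width: 0.714
```

Call:
play_rows --increments '[{"offset": [-10, -36, 0], "twist": 0, "grip": 0.5}, {"offset": [-20, -72, 0], "twist": 0, "grip": 0.5}, {"offset": [-30, -108, 0], "twist": 0, "grip": 0.5}, {"offset": [-40, -144, 0], "twist": 0, "grip": 0.5}, {"offset": [-50, -180, 0], "twist": 0, "grip": 0.5}]'

```text
time: 33.07
tool_pos: [0.5203, 0.0368, 0.3325]
tool_rot: [-0.0, 0.996, -0.085, 0.0]
contact_force: [0.5, -0.2, -2.0]
gripper_width: 0.716
```

Call:
play_rows --increments '[{"offset": [-10, -36, 0], "twist": 0, "grip": 0.5}, {"offset": [-20, -72, 0], "twist": 0, "grip": 0.5}, {"offset": [-30, -108, 0], "twist": 0, "grip": 0.5}, {"offset": [-40, -144, 0], "twist": 0, "grip": 0.5}, {"offset": [-50, -180, 0], "twist": 0, "grip": 0.5}]'

```text
time: 33.48
tool_pos: [0.5015, 0.2229, 0.3326]
tool_rot: [-0.0, 0.996, -0.085, 0.0]
contact_force: [0.4, -1.9, -2.2]
gripper_width: 0.714
```

Call:
play_rows --increments '[{"offset": [-7, -30, 0], "twist": -0.06, "grip": 0.5}, {"offset": [-17, -60, 0], "twist": -0.15, "grip": 0.5}, {"offset": [-20, -78, 0], "twist": -0.25, "grip": 0.5}, {"offset": [-20, -78, 0], "twist": -0.33, "grip": 0.5}, {"offset": [-20, -78, 0], "twist": -0.367, "grip": 0.5}]'

```text
time: 33.9
tool_pos: [0.4952, 0.3027, 0.3322]
tool_rot: [-0.0, 0.995, 0.101, 0.0]
contact_force: [-0.8, -0.0, -1.8]
gripper_width: 0.715
```

```bash
python3 - <<'E'
from h import *
st()
i=multi(['lunchbox','board'],2)
go(.495,.3045,.22,.197)
E
```

```text
{'time': 33.9, 'tool_pos': [0.4952, 0.3027, 0.3322], 'tool_rot': [-0.0, 0.9949, 0.1011, 0.0001], 'joint_pos': [0.4205, 0.0026, 1.7874, -0.0, 1.3514, 1.7887], 'contact_force': [-0.7952, -0.0265, -1.8221], 'gripper_width': 0.7146}
wrist lunchbox [([0.4878, 0.2997, 0.1437], 0.95)]
wrist board []
top lunchbox [([0.4907, 0.2987, 0.1384], 0.72)]
top board [([0.4925, 0.3027, -0.0007], 0.81)]
scene lunchbox [([0.4932, 0.2971, 0.1412], 0.7)]
scene board [([0.4876, 0.3047, -0.0039], 0.9)]
wrist lunchbox [([0.4889, 0.3023, 0.1402], 0.95)]
wrist board []
top lunchbox [([0.4926, 0.2998, 0.1406], 0.79)]
top board [([0.4932, 0.3024, -0.0024], 0.84)]
scene lunchbox [([0.4888, 0.297, 0.1421], 0.56)]
scene board [([0.4909, 0.3057, -0.0018], 0.83)]
offset [0.1, -3.3, 112.2] twist -0.0 yaw 0.197 tilt z [-0.0, 0.0, -1.0]
```

Call:
play_rows --increments '[{"offset": [1.5, -4, 35], "twist": 0, "grip": 0.5}, {"offset": [1.5, -4, 70], "twist": 0, "grip": 0.5}, {"offset": [1.5, -4, 100], "twist": 0, "grip": 0.5}, {"offset": [1.5, -4, 115], "twist": 0, "grip": 0.5}, {"offset": [1.5, -4, 115], "twist": 0, "grip": 0.5}]'

```text
time: 35.22
tool_pos: [0.4941, 0.3045, 0.2119]
tool_rot: [0.002, 0.995, 0.098, -0.005]
contact_force: [-0.8, -0.2, -3.5]
gripper_width: 0.715
```

```bash
python3 - <<'E'
from h import *
st()
i=multi(['lunchbox','board'],3)
cv2.imwrite('pics/w16.png',np.hstack([cv2.resize(i['wrist'],(448,280)),cv2.resize(i['top'][140:290,150:270],(224,280)),]))
a=i['scene'][80:170,280:430]; b=np.vstack([cv2.imread('pics/w16.png'),cv2.resize(a,(672,300),interpolation=2)]);cv2.imwrite('pics/w16.png',b)
E
```

```text
{'time': 35.2167, 'tool_pos': [0.4941, 0.3045, 0.2119], 'tool_rot': [0.0016, 0.9952, 0.0982, -0.0046], 'joint_pos': [0.4242, 0.1472, 1.8547, -0.0, 1.1494, 1.7982], 'contact_force': [-0.8097, -0.2381, -3.482], 'gripper_width': 0.7149}
wrist lunchbox [([0.4859, 0.3037, 0.0227], 0.6)]
wrist board []
top lunchbox [([0.4948, 0.306, 0.0268], 0.62)]
top board [([0.4921, 0.3035, -0.0014], 0.76)]
scene lunchbox [([0.4949, 0.3041, 0.0298], 0.78)]
scene board [([0.4909, 0.3052, 0.0017], 0.6)]
wrist lunchbox [([0.485, 0.3024, 0.0201], 0.83)]
wrist board []
top lunchbox [([0.4916, 0.3026, 0.0276], 0.87)]
top board [([0.493, 0.3049, -0.0025], 0.57)]
scene lunchbox [([0.4903, 0.3033, 0.0277], 0.75)]
scene board [([0.4892, 0.3025, -0.0024], 0.87)]
wrist lunchbox [([0.4862, 0.3019, 0.02], 0.56)]
wrist board []
top lunchbox [([0.4902, 0.3062, 0.0254], 0.76)]
top board [([0.491, 0.3025, -0.003], 0.66)]
scene lunchbox [([0.493, 0.2989, 0.0287], 0.78)]
scene board [([0.4888, 0.302, -0.0018], 0.92)]
```

The viewer is used up, so numbers only from here. Top and scene both put the box within 2 mm of the board centre. Lowering.

Call:
play_rows --increments '[{"offset": [-1, 0, 8], "twist": 0, "grip": 0.5}, {"offset": [-1, 0, 13], "twist": 0, "grip": 0.5}, {"offset": [-1, 0, 15], "twist": 0, "grip": 0.5}, {"offset": [-1, 0, 15], "twist": 0, "grip": 0.5}, {"offset": [-1, 0, 15], "twist": 0, "grip": 0.5}]'

```text
time: 36.98
tool_pos: [0.4951, 0.3052, 0.2017]
tool_rot: [0.0, 0.995, 0.098, -0.0]
contact_force: [0.0, -0.7, -2.8]
gripper_width: 0.717
```

Call:
play_rows --increments '[{"offset": [0, 0, 1.5], "twist": 0, "grip": 0.5}, {"offset": [0, 0, 1.5], "twist": 0, "grip": 0.5}, {"offset": [0, 0, 1.5], "twist": 0, "grip": 0.5}]'

```text
time: 37.23
tool_pos: [0.4953, 0.3054, 0.2008]
tool_rot: [-0.0, 0.995, 0.098, 0.0]
contact_force: [-0.4, -0.6, -2.6]
gripper_width: 0.713
```

Call:
play_rows --increments '[{"offset": [0, 0, 2], "twist": 0, "grip": 0.5}, {"offset": [0, 0, 2], "twist": 0, "grip": 0.5}, {"offset": [0, 0, 2], "twist": 0, "grip": 0.5}]'

```text
time: 37.48
tool_pos: [0.4952, 0.3053, 0.1986]
tool_rot: [0.0, 0.995, 0.098, -0.0]
contact_force: [-0.3, 0.8, -2.5]
gripper_width: 0.717
```

Call:
play_rows --increments '[{"offset": [0, 0, 1], "twist": 0, "grip": 0.5}, {"offset": [0, 0, 1], "twist": 0, "grip": 0.5}, {"offset": [0, 0, 1], "twist": 0, "grip": 0.5}]'

```text
time: 37.73
tool_pos: [0.4954, 0.3054, 0.198]
tool_rot: [-0.0, 0.995, 0.098, 0.0]
contact_force: [-0.9, 0.0, -0.3]
gripper_width: 0.718
```

Call:
play_rows --increments '[{"offset": [0, 0, 1], "twist": 0, "grip": 0.5}, {"offset": [0, 0, 1], "twist": 0, "grip": 0.5}, {"offset": [0, 0, 1], "twist": 0, "grip": 0.5}]'

```text
time: 37.98
tool_pos: [0.4955, 0.3055, 0.1978]
tool_rot: [0.0, 0.995, 0.098, 0.0]
contact_force: [-3.6, -1.1, 4.4]
gripper_width: 0.713
```

```bash
cat > fit.py <<'E'
from h import *
def rects(im):
    hsv=cv2.cvtColor(im,cv2.COLOR_BGR2HSV)
    return hsv
E
python3 - <<'E'
from h import *
st(); multi(['lunchbox','board'],3,('top','scene'))
E
```

```text
{'time': 37.9833, 'tool_pos': [0.4955, 0.3055, 0.1978], 'tool_rot': [0.0, 0.9952, 0.0982, 0.0002], 'joint_pos': [0.4247, 0.1691, 1.8574, -0.0002, 1.1148, 1.7988], 'contact_force': [-3.639, -1.0758, 4.4173], 'gripper_width': 0.713}
top lunchbox [([0.4922, 0.3015, 0.0068], 0.92)]
top board [([0.4902, 0.3032, -0.0019], 0.96)]
scene lunchbox [([0.4931, 0.3017, 0.0084], 0.55)]
scene board [([0.491, 0.3041, 0.0006], 0.81)]
top lunchbox []
top board [([0.4936, 0.3046, -0.0019], 0.81)]
scene lunchbox [([0.4912, 0.2995, 0.0064], 0.95)]
scene board [([0.4875, 0.3033, 0.0003], 0.86)]
top lunchbox [([0.4889, 0.3027, 0.0063], 0.58)]
top board [([0.4903, 0.3023, -0.0012], 0.7)]
scene lunchbox [([0.4922, 0.3012, 0.0064], 0.62)]
scene board [([0.4898, 0.3048, -0.0012], 0.73)]
```

In contact and centred within 2–3 mm. Releasing and backing off.

Call:
play_rows --increments '[{"offset": [0, 0, -0.5], "twist": 0, "grip": 0.8}, {"offset": [0, 0, -0.5], "twist": 0, "grip": 0.9}, {"offset": [0, 0, -0.5], "twist": 0, "grip": 1}, {"offset": [0, 0, -0.5], "twist": 0, "grip": 1}, {"offset": [0, 0, -0.5], "twist": 0, "grip": 1}]'

```text
time: 39.3
tool_pos: [0.4952, 0.3053, 0.1971]
tool_rot: [-0.0, 0.995, 0.098, -0.0]
contact_force: [-0.5, -0.2, -0.9]
gripper_width: 0.998
```

Call:
play_rows --increments '[{"offset": [0, 0, -25], "twist": 0, "grip": 1}, {"offset": [0, 0, -65], "twist": 0, "grip": 1}, {"offset": [0, 0, -105], "twist": 0, "grip": 1}, {"offset": [0, 0, -145], "twist": 0, "grip": 1}, {"offset": [0, 0, -185], "twist": 0, "grip": 1}]'

```text
time: 39.72
tool_pos: [0.4949, 0.3051, 0.3839]
tool_rot: [0.0, 0.995, 0.098, -0.0]
contact_force: [1.2, 0.2, -0.1]
gripper_width: 0.999
```

Call:
play_rows --increments '[{"offset": [-20, 0, 0], "twist": 0, "grip": 1}, {"offset": [-40, 0, 0], "twist": 0, "grip": 1}, {"offset": [-50, 0, 0], "twist": 0, "grip": 1}, {"offset": [-50, 0, 0], "twist": 0, "grip": 1}]'

```text
time: 40.05
tool_pos: [0.4448, 0.2954, 0.3818]
tool_rot: [0.0, 0.995, 0.099, -0.0]
contact_force: [-0.3, -0.2, -0.4]
gripper_width: 0.998
```

```bash
python3 - <<'E'
from h import *
st()
i=multi('lunchbox board bowl mat holder saucer pestle tile saltjar tin'.split(),2)
im=i['wrist'];cv2.imwrite('pics/f.png',im);T=np.array(manip.get_calibration('wrist')['T'])
hsv=cv2.cvtColor(im,cv2.COLOR_BGR2HSV);p=lambda x,y,z,T=T:0
k=manip.get_calibration('wrist')
def px(P):
    q=np.linalg.inv(T)@np.r_[P,1];return int(q[0]/q[2]*k['fx']+k['cx']),int(q[1]/q[2]*k['fy']+k['cy'])
for P in((.49,.303,.058),(.49,.353,.008),(.49,.258,.008),(.49,.303,.008)):
    u,v=px(P);print(P,(u,v),hsv[v-2:v+3,u-2:u+3].reshape(-1,3).mean(0) if 0<u<638 and 0<v<398 else None)
E
```

```text
{'time': 40.05, 'tool_pos': [0.4448, 0.2954, 0.3818], 'tool_rot': [0.0, 0.9951, 0.0987, -0.0003], 'joint_pos': [0.4468, -0.1512, 1.8481, 0.0001, 1.4453, 1.8199], 'contact_force': [-0.2631, -0.1843, -0.4317], 'gripper_width': 0.998}
wrist lunchbox [([0.4859, 0.3039, 0.0044], 0.72)]
wrist board []
wrist bowl []
wrist mat [([0.4532, 0.0531, 0.001], 0.73)]
wrist holder [([0.4517, 0.0485, 0.0079], 0.6)]
wrist saucer []
wrist pestle [([0.6553, 0.1146, 0.0068], 0.78)]
wrist tile [([0.6534, 0.116, 0.0022], 0.62)]
wrist saltjar [([0.5518, 0.0026, 0.0003], 0.67)]
wrist tin []
top lunchbox [([0.4912, 0.305, 0.0058], 0.97)]
top board [([0.4898, 0.3039, -0.0006], 0.9)]
top bowl [([0.4561, 0.0485, 0.0063], 0.63)]
top mat [([0.4541, 0.0482, -0.0043], 0.61)]
top holder [([0.6427, -0.1281, 0.0079], 0.61)]
top saucer [([0.647, -0.1276, 0.0018], 0.73)]
top pestle [([0.6565, 0.1131, 0.0076], 0.65)]
top tile [([0.6531, 0.1151, -0.0026], 0.87)]
top saltjar [([0.5462, 0.0025, 0.0014], 0.73)]
top tin [([0.4615, 0.1588, 0.002], 0.63)]
scene lunchbox [([0.4933, 0.2985, 0.0078], 0.74)]
scene board [([0.4922, 0
[... 1210 characters left out ...]
5], 0.7)]
scene lunchbox [([0.4918, 0.301, 0.0067], 0.88)]
scene board [([0.4908, 0.3025, -0.0043], 0.61)]
scene bowl [([0.4521, 0.0508, 0.0001], 0.77)]
scene mat [([0.4903, 0.3017, 0.0069], 0.64)]
scene holder [([0.6398, -0.1258, 0.0049], 0.97)]
scene saucer [([0.6388, -0.1262, -0.001], 0.64)]
scene pestle [([0.6624, 0.1116, 0.0086], 0.68)]
scene tile [([0.6554, 0.1141, 0.0019], 0.87)]
scene saltjar [([0.5512, 0.007, 0.003], 0.83)]
scene tin [([0.4617, 0.155, 0.0017], 0.85)]
(0.49, 0.303, 0.058) (319, 141) [ 94.2    5.64 137.32]
(0.49, 0.353, 0.008) (274, 128) [ 11.64 170.64 121.96]
(0.49, 0.258, 0.008) (359, 145) [ 11.68 168.72 125.36]
(0.49, 0.303, 0.008) (319, 137) [ 92.52   6.12 137.44]
```

Positions are all within about 3 mm. One last check: the box's yaw against the board's.

```bash
python3 - <<'E'
from h import *
im=cv2.imread('pics/f.png');hsv=cv2.cvtColor(im,cv2.COLOR_BGR2HSV)
o=(hsv[...,0]>5)&(hsv[...,0]<20)&(hsv[...,1]>110)
L=[];I=[];J=[];R=[]
for v in range(90,215,5):
    c=np.flatnonzero(o[v,215:420])+215
    if len(c)<20: continue
    l=c[c<310];r=c[c>325]
    if len(l)<8 or len(r)<8: continue
    L.append(bp('wrist',l[0],v,.008));I.append(bp('wrist',l[-1]+1,v,.058));J.append(bp('wrist',r[0],v,.058));R.append(bp('wrist',r[-1]+1,v,.008))
for n,a in zip(('boardL','boxL','boxR','boardR'),(L,I,J,R)):
    a=np.array(a);vx,vy,x,y=cv2.fitLine(a[:,:2].astype(np.float32),cv2.DIST_HUBER,0,.001,.001).ravel()
    print(n,len(a),'yaw',round(float(np.arctan(vy/vx)),3),'y at x=.49',round(float(y+vy/vx*(.49-x)),4))
E
```

```text
boardL 25 yaw 0.203 y at x=.49 0.3592
boxL 25 yaw 0.201 y at x=.49 0.3357
boxR 25 yaw 0.196 y at x=.49 0.2737
boardR 25 yaw 0.202 y at x=.49 0.2484
```

```bash
python3 -c "
from h import *
manip.job_done(); st()"
```

```text
the job is handed in; nothing more can be done
the job is handed in; nothing more can be done
```

I took the stack apart in the order you gave and handed the job in at about 40 s. The pestle stands on its thick end on the tile, the bowl is on the mat, the holder is in the saucer, and the lunch box lies lengthwise on the board. The salt jar and tin still read where they started, within the detector noise.

- **Centring:** averaged over the cameras, the last detections put every piece within about 3 mm of the middle of its place. Single readings scattered by up to 4–7 mm and the cameras disagreed slightly. For the pestle, for example, scene read +5 mm in x and wrist about +3 mm.
- **Lunch box:** edge fits gave a yaw of about 0.20 rad for both box and board, and a sideways offset of about 1 mm.
- **Final state:** wrist forces stayed low, at most about 8 N. The gripper was open and clear of everything at hand-in.
- **Not checked by eye:** the viewer ran out of pictures before the lunch box was set down, so that placement was checked by numbers only. The other three pieces were confirmed by eye just after each release. The state could not be read after hand-in.

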